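# Fit the honing disc and hold its snap ring spread at the groove

## Task

Seat the honing disc on the honing machine, flat on the drive plate with both pegs in its holes, and let go. Then grip the upright snap-ring pliers by both handles, squeeze fully to spread the ring before it meets the spindle, and slide it down over the spindle until it rests on the disc's hub, level with the groove. Finish while holding it there, pliers upright, handles fully squeezed; leave the gouge and mallet alone.

Things in the scene. Friction and masses are not known exactly. Their poses are not given: they have to be found in the camera images.
- machine: Honing machine, fixed. Grey housing 150 x 150 mm, on it a dark drive plate of 132 mm diameter, its flat top 46 mm above the origin. Two steel pegs (8 mm diameter, 11 mm tall, tapered tips) stand on the plate 38 mm either side of the spindle along the machine's own y. Origin: on the table under the spindle; z up. Knob and switch on its -x side: not used.
- spindle_tip (a point): Centre of the top face of the machine's vertical steel spindle stub, 96 mm above the machine's origin, 50 mm above the drive plate. The stub is 32 mm in diameter, its top edge bevelled by 2.5 mm.
- groove (a point): Point on the spindle axis at mid-height of the snap-ring groove, 85 mm above the machine's origin, 11 mm below the spindle tip. The groove is 6 mm high, 27 mm in diameter; its lower edge is level with the hub top of a seated disc.
- disc: Honing disc, loose, 0.25 to 0.5 kg, flat on the table, hub up: grey composite, 142 mm diameter, 12 mm thick. Bore of 35 mm in the middle; two through holes of 13 mm diameter 38 mm either side of the centre along the disc's own y (a half turn changes nothing). Origin: centre of the underside; z up. Fully seated it is 46 mm above the machine's origin, holes over pegs.
- hub_top (a point): Centre of the top face of the disc's round aluminium hub, 36 mm above the disc's origin. The hub is 52 mm in outside diameter and stands 24 mm above the plate; grip the disc across it, at any yaw.
- stand: Wooden stand for the pliers, fixed: block 80 x 80 x 16 mm with a dowel (22 mm diameter, 8 mm tall) in its middle, inside the ring. Origin: centre of the underside.
- pliers: Snap-ring pliers, loose, 0.2 kg, upright on the stand, tips down, the ring on the tips for good. Origin: ring centre, underside; z up along the pliers. The ring's gap and the thin cranked tips are at -x; above 24 mm the pliers lie over the ring's centre, in the y-z plane. Pivot at 50 mm; two black handles at +y and -y, 16 mm wide along x, from 90 to 156 mm above the origin.
- handle_mid (a point): Midway between the handles, 132 mm above the pliers' origin: where to grip, closing along the pliers' y. Over their outer faces the handles measure 58 mm here at rest (63 at the top) and 42 mm, faces flat and parallel, fully squeezed on their stop. The spring needs 3 N per handle to start and 9 N to hold fully squeezed; 20 N or more is firm.
- ring_center (a point): Centre of the steel snap ring (4 mm thick), 2 mm above the pliers' origin; it stays there as the ring spreads. At rest the ring is pinched to 27 mm inside width along y (too narrow for the spindle) and its sides hang 2 mm low; handles fully squeezed it is round and level, 37 mm inside, 45 mm outside. Resting on the hub of the seated disc it is 84 mm above the machine's origin.
- pliers_handle (a joint): Angle of one handle from rest: 0 released, 0.10 rad fully squeezed (squeezing spreads the ring); the other handle mirrors it.
- gouge: Bystander: carving gouge with round wooden handle, about 230 mm long, lying on the table. Leave it alone.
- mallet: Bystander: wooden carver's mallet, head 75 x 100 x 65 mm with a round handle, lying on the table. Leave it alone.
Mind the look-alikes: they are no part of the job. What is shaped like the pliers but orange or pink is not meant.

How it is judged:
On the way, in this order (a step that is already met when the one before it is completed fails the run):
1. the disc is seated on the drive plate with the pegs in its holes, and let go (horizontal distance between disc and machine below 0.003 m and z of disc in the frame of machine between 0.044 and 0.0485 m and angle between the x axis of disc and the x axis of machine, either way round below 0.1 rad and angle between disc's own z axis and vertical below 0.04 rad and contact force between the fingers and disc below 0.3 N), for 0.2 s.
2. the pliers are lifted in the gripper, and the ring is spread while higher than the spindle's top (z of ring_center in the frame of spindle_tip above 0.002 m and value of joint pliers_handle above 0.085 rad and contact force between the fingers and pliers above 2 N), for 0.1 s.
At the end, for the whole second after the job is handed in: Disc seated (within 3 mm of the axis, 2.5 mm of full depth, flat, on the pegs). Ring around the spindle, centre within 6 mm of the spindle axis, 4 mm below to 3 mm above mid-groove; pliers upright within 0.12 rad, still, handles past 0.085 rad, held by the fingers with over 4 N (horizontal distance between disc and machine below 0.003 m and z of disc in the frame of machine between 0.044 and 0.0485 m and angle between the x axis of disc and the x axis of machine, either way round below 0.1 rad and angle between disc's own z axis and vertical below 0.04 rad and horizontal distance between ring_center and groove below 0.006 m and z of ring_center in the frame of groove between -0.004 and 0.003 m and angle between pliers's own z axis and vertical below 0.12 rad and value of joint pliers_handle above 0.085 rad and contact force between the fingers and pliers above 4 N and linear speed of pliers below 0.02 m/s); the arm keeps its last pose, push and grip.
It fails at once if the gouge is disturbed (moved more than 30 mm) (distance of gouge from where it was at the start of the episode above 0.03 m).
It fails at once if the mallet is disturbed (moved more than 30 mm) (distance of mallet from where it was at the start of the episode above 0.03 m).
It also fails if it takes over 51 s, if anything falls off the work surface, if the arm or the gripper's body presses on something with over 40 N, if the wrist force passes 120 N, or if a joint passes its speed limit or range.

## Robot

A 7-joint arm with a two-finger parallel gripper is mounted at the origin on the work surface. World frame = base frame: x ahead of the robot, y to its left, z up, the work surface at z = 0. Lengths are in m, angles in rad, forces in N, time in s.
With the tool pointing down it reaches from about 0.4 to 0.85 m from the base axis. Payload 10.4 kg.
Tool frame: the origin (TCP) lies at the very end of the fingers, on their centre line; the grasp point (between the pads) lies 19 mm behind it; z points along the fingers, x is the direction in which the jaws open and shut, and the axes are right-handed (so a half turn about z gives the same grasp; the last joint's range is limited). The gripper opens to 87 mm and grips with 3 to 60 N. Pads are 19 mm wide; open, the fingers measure 117 mm over their backs; the gripper's body (75 mm by 190 mm) begins 51 mm behind the grasp point.
Start: joints at [1.316, 0.332, -0.065, 1.46, 0.022, 1.35, -0.088], TCP at [0.144, -0.608, 0.223] pointing down, gripper open.
Joint ranges: [-2.6, 2.6], [-0.5, 2.12], [-1.47, 1.34], [0.16, 2.42], [-1.27, 4.41], [0.06, 2.06], [-2.6, 2.6]. Speed limits (rad/s): [2.22, 2.22, 2.79, 2.79, 3.14, 3.14, 3.14].

## Interface

Orientations are given as a unit quaternion [x, y, z, w].
In Python, from bench import r gives the robot as it stands. The module is installed in compiled form; this text tells all that it offers.
- The arm moves only by the tool carry_out, never from a script. Its argument "commands" is a list that holds one entry, the list of rows, each a list of 7 numbers: the closure in counts, from 0 (fully open) to 255 (shut), then the shift along the tool's x, y, z in units of 25 mm (1.0 is 25 mm), then the turn, a rotation vector about the tool's x, y, z in units of 5 degrees (1.0 is 5 degrees). A call has 1 to 12 rows; each row is the pose to reach, as a shift and turn from the pose measured when the call began, along the tool's axes at that moment; what a row does not reach only later rows make up. A row lasts 1/8 s, in which the tool goes at most 62.5 mm and 10.7 degrees, less where a joint would pass 70% of its speed; a pose out of reach is approached as far as the arm can. A call with a gripper value outside its range is refused whole. The fingers move at their own pace and stop on an object; "grip_force" is the grip in N (left out, the last holds). Time passes only in rows, so rows that repeat a pose let the fingers close. It gives the time, the measured TCP pose, the force and the opening at its end, in the units of the state.
- r.read_state(): the state, without advancing time (a new reading comes with each control period).
- r.camera(name): name is "scene" or "top" or "wrist"; returns the picture (400x640x3 uint8, blue, green, red); there is no depth.
- r.camera_info(name): a dict with "fx", "fy", "cx", "cy" (pixels), "origin" and "rotation" of the camera in the world. Camera axes: x right, y down, z forward; pixel columns grow to the right and rows downward; lengths in m; the calibration is good to about 2 mm. A picture is of the moment at which its call begins: read the wrist's pose just before it. camera_info takes no time and is no camera call; for the wrist camera it gives the pose at the moment of the call.
- r.close_job(): hands the job in, once; it reports no verdict.
The state is a dict: "time": time; "joint_positions": joint angles; "joint_vel": joint speeds; "joint_torque": joint torques, N m; "ee_pos": TCP position; "eef_rot": TCP orientation; "ft_force": force on the tool from outside, world axes, zero at the start; "torque": the same for the moment, N m; "width": finger opening in m.
Only numpy, scipy, OpenCV 4.12 (cv2) and the standard library are available. Lean on these libraries where they do the work, as an engineer would, in place of code of your own. Each camera call takes 0.05 s, during which the arm holds its last target.

## Working session

There is one attempt and no reset: what is moved stays moved. The work goes in short steps, Python scripts to look and compute and a tool call to move; the robot and the scene stay as the last step left them, time stands still between calls to the robot, and variables do not carry over. Pictures are saved under pics/ and viewed, and the job is handed in when it is done.

Besides the shell and the picture viewer there is one more tool, called after "Emit:" as name([rows], argument=value, ...), one row to a line, values as JSON. carry_out: Moves the arm, as the interface text tells. Its arguments: {"type":"object","properties":{"commands":{"type":"array"},"grip_force":{"type":"number"}},"required":["commands"]}

```bash
mkdir -p pics; ls
python3 - <<'E'
from bench import r
import cv2,numpy as np
s=r.read_state()
for k,v in s.items(): print(k,np.round(v,4))
for n in ["scene","top"]:
    im=r.camera(n); cv2.imwrite(f"pics/{n}0.png",im)
    print(n,{k:np.round(v,4).tolist() for k,v in r.camera_info(n).items() if k!='name'})
print(r.read_state()['time'])
E
```

```text
pics
time 0.0
joint_positions [ 1.3164  0.3329 -0.0647  1.461   0.0216  1.3499 -0.0885]
joint_vel [-0.0009  0.0001  0.0005 -0.0002 -0.0022  0.0001  0.0022]
joint_torque [-1.10000e-03 -6.23243e+01  2.41000e-02 -3.89910e+01 -6.14000e-02
  3.94000e-02  1.00000e-04]
ee_pos [ 0.1435 -0.6079  0.2217]
eef_rot [ 7.841e-01 -6.206e-01 -6.000e-04 -4.000e-04]
ft_force [ 0.3392 -0.6526 -0.3335]
torque [0.0607 0.0296 0.0495]
width 0.0871
scene {'fx': 389.2238, 'fy': 389.2238, 'cx': 314.1596, 'cy': 196.6516, 'origin': [1.038, -0.5033, 0.6638], 'rotation': [0.8406, 0.3414, -0.1655, -0.3867]}
top {'fx': 465.0702, 'fy': 465.0702, 'cx': 320.6705, 'cy': 208.3657, 'origin': [0.3388, -0.0199, 1.1134], 'rotation': [-0.6597, 0.7414, -0.0929, 0.0805]}
0.1
```

View pics/scene0.png

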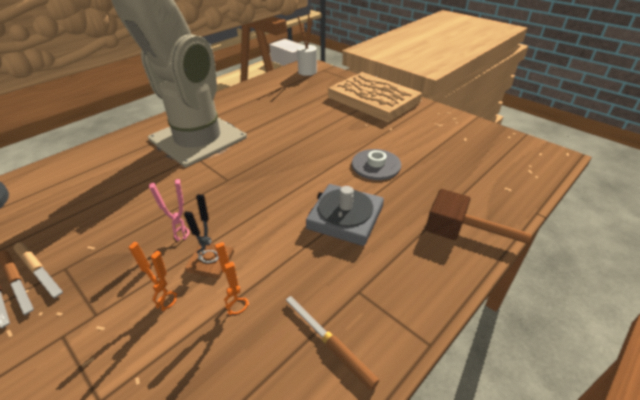

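View pics/top0.png

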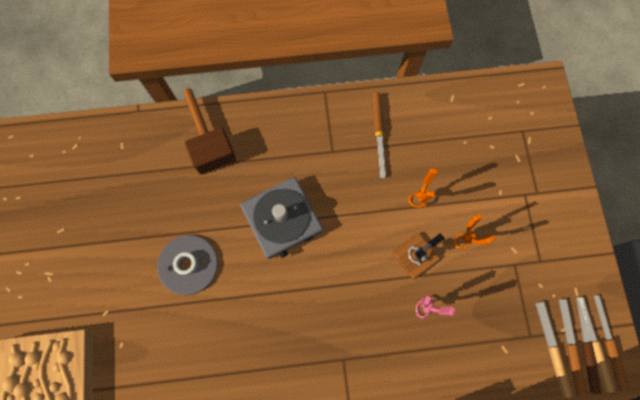

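The pliers candidates are pink (scene 172,215; top 433,308), orange (scene 155,275; top 472,235), orange (scene 232,285; top 423,190) and black on the wooden stand (scene 205,235; top 418,255). The description (black handles, on a stand) picks the black one. There is one disc (top 187,264) and one machine (top 281,215). I'll check all three in close crops.

```bash
cat > h.py <<'E'
import numpy as np,cv2
from scipy.spatial.transform import Rotation as R
from bench import r
def ci(n):
    c=r.camera_info(n); rot=np.array(c['rotation'],float)
    M=R.from_quat(rot).as_matrix() if rot.size==4 else rot
    return c,np.array(c['origin']),M
def ray(n,uv,z,C=None):
    c,o,M=C or ci(n)
    d=M@np.array([(uv[0]-c['cx'])/c['fx'],(uv[1]-c['cy'])/c['fy'],1]); return o+d*(z-o[2])/d[2]
def proj(n,p,C=None):
    c,o,M=C or ci(n); q=M.T@(np.array(p)-o); return np.array([c['fx']*q[0]/q[2]+c['cx'],c['fy']*q[1]/q[2]+c['cy']])
def crop(src,x0,y0,x1,y1,k,out):
    im=cv2.imread(src) if isinstance(src,str) else src
    cv2.imwrite(out,cv2.resize(im[y0:y1,x0:x1],None,fx=k,fy=k,interpolation=cv2.INTER_CUBIC))
E
python3 - <<'E'
from h import *
print(proj('top',[0,0,0]),proj('scene',[0,0,0]))
for n,uv,z in [('pliers ring',(415,255),.018),('machine',(280,213),.096),('disc',(187,265),.012),('mallet',(210,150),.06),('gouge',(380,130),.01),('or1',(423,198),.0),('or2',(465,240),0),('pink',(425,308),0)]:
    print(n,np.round(ray('top',uv,z),3))
a=cv2.imread('pics/top0.png')
crop(a,150,160,330,310,4,'pics/c1.png'); crop(a,380,160,500,330,4,'pics/c2.png')
crop('pics/scene0.png',120,170,260,320,4,'pics/c3.png');crop('pics/scene0.png',290,140,410,250,5,'pics/c4.png')
E
```

```text
[328.19186662 488.36327744] [198.01105469 137.51716017]
pliers ring [ 0.473 -0.264  0.018]
machine [0.593 0.039 0.096]
disc [0.513 0.275 0.012]
mallet [0.777 0.194 0.06 ]
gouge [ 0.802 -0.231  0.01 ]
or1 [ 0.614 -0.312  0.   ]
or2 [ 0.497 -0.395  0.   ]
pink [ 0.349 -0.271  0.   ]
```

View pics/c1.png

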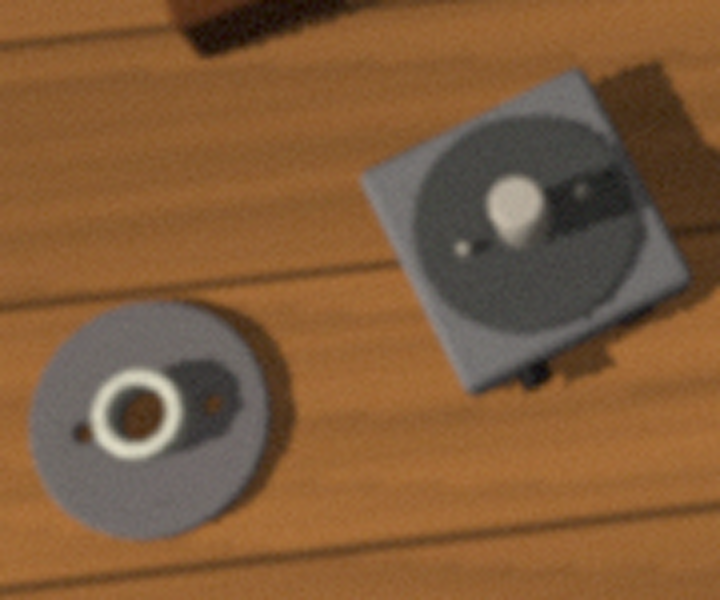

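View pics/c2.png

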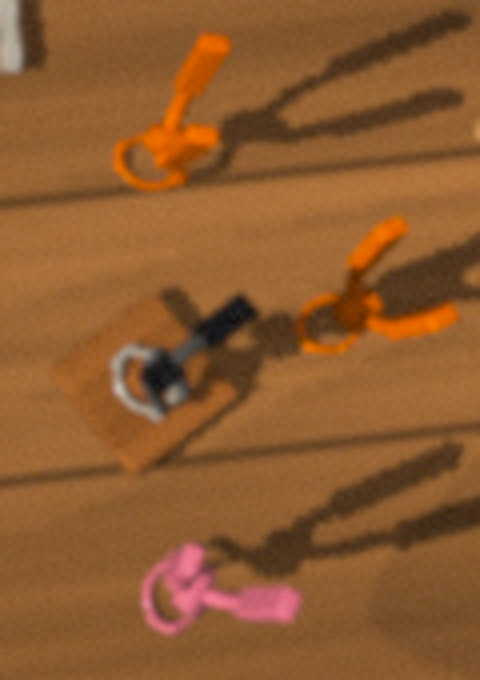

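View pics/c3.png

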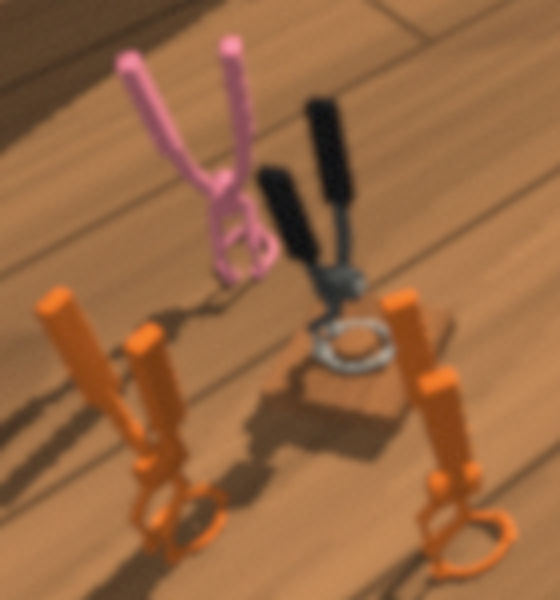

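View pics/c4.png

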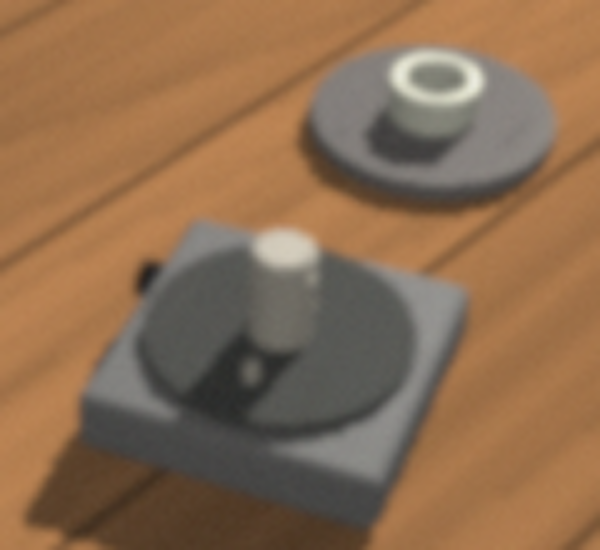

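The crops confirm it: the black pliers stand on the wooden block with the steel ring at its dowel. The disc's holes are near top px (171,268) and (203,261), and the machine's pegs near (266,222) and (296,207). Next I'll measure everything from both views.

```bash
cat > m0.py <<'E'
from h import *
a=cv2.imread('pics/top0.png'); hsv=cv2.cvtColor(a,cv2.COLOR_BGR2HSV)
s=cv2.imread('pics/scene0.png'); hs=cv2.cvtColor(s,cv2.COLOR_BGR2HSV)
def bl(mask,x0,y0,x1,y1,mn=5):
    m=np.zeros_like(mask); m[y0:y1,x0:x1]=mask[y0:y1,x0:x1]
    n,l,st,c=cv2.connectedComponentsWithStats(m)
    return [(st[i].tolist(),np.round(c[i],2)) for i in range(1,n) if st[i][4]>=mn]
# bright aluminium/steel
for nm,h,boxes in [('top',hsv,{'hub':(150,230,225,300),'spin':(255,190,305,240)}),('scene',hs,{'hub':(350,140,405,180),'spin':(330,180,365,215)})]:
    for k,b in boxes.items():
        m=((h[...,1]<60)&(h[...,2]>150)).astype(np.uint8)*255
        m2=np.zeros_like(m); m2[b[1]:b[3],b[0]:b[2]]=m[b[1]:b[3],b[0]:b[2]]
        cs,_=cv2.findContours(m2,cv2.RETR_EXTERNAL,cv2.CHAIN_APPROX_NONE)
        c=max(cs,key=cv2.contourArea); e=cv2.fitEllipse(c); z=.036 if k=='hub' else .096
        print(nm,k,np.round(e,1).tolist() if 0 else e, np.round(ray(nm,e[0],z),4))
# disc outline by saturation
m=((hsv[...,1]<70)).astype(np.uint8)*255; m2=np.zeros_like(m); m2[225:305,145:230]=m[225:305,145:230]
cs,_=cv2.findContours(m2,cv2.RETR_EXTERNAL,cv2.CHAIN_APPROX_NONE); c=max(cs,key=cv2.contourArea); e=cv2.fitEllipse(c); print('disc top',e,ray('top',e[0],.010))
p=lambda u,v:(150+(u+.5)/4-.5,160+(v+.5)/4-.5)
h1,h2=[ray('top',p(*q),.012) for q in [(83,433),(213,404)]]
print('holes',h1,h2,(h1+h2)/2,np.linalg.norm(h1-h2),np.degrees(np.arctan2(*(h1-h2)[[1,0]])))
h1,h2=[ray('top',p(*q),.056) for q in [(464,248),(583,190)]]
print('pegs',h1,h2,(h1+h2)/2,np.linalg.norm(h1-h2),np.degrees(np.arctan2(*(h1-h2)[[1,0]])))
# pliers
k=((hs[...,2]<60)).astype(np.uint8)*255
print('scene black',bl(k,180,190,215,240,10))
k=((hsv[...,2]<60)).astype(np.uint8)*255
print('top black',bl(k,400,230,450,270,8))
E
python3 m0.py
```

```text
top hub ((183.38768005371094, 263.0529479980469), (20.581737518310547, 22.65288734436035), 36.82264709472656) [0.5147 0.2764 0.036 ]
top spin ((277.91357421875, 210.86354064941406), (11.066319465637207, 13.061747550964355), 26.61661148071289) [0.5981 0.0433 0.096 ]
scene hub ((377.164794921875, 154.96229553222656), (11.48823070526123, 19.951555252075195), 94.34638977050781) [0.5121 0.2732 0.036 ]
scene spin ((346.3674621582031, 189.58270263671875), (6.98622465133667, 12.602994918823242), 98.7783203125) [0.5976 0.0379 0.096 ]
disc top ((187.21182250976562, 264.5892639160156), (56.41440963745117, 60.40951919555664), 50.47014236450195) [0.5142541  0.27468051 0.01      ]
holes [0.51077212 0.31400075 0.012     ] [0.51904963 0.23681936 0.012     ] [0.51491088 0.27541005 0.012     ] 0.07762400012272001 96.1214328527275
pegs [0.58595    0.07662578 0.056     ] [0.61257226 0.0042753  0.056     ] [0.59926113 0.04045054 0.056     ] 0.07709304648143744 110.20172377631816
scene black [([197, 195, 11, 40, 184], array([202.33, 209.25])), ([185, 212, 17, 28, 174], array([192.17, 224.24]))]
top black [([429, 235, 15, 12, 91], array([435.63, 240.38])), ([416, 248, 10, 12, 65], array([420.17, 253.08]))]
```

```bash
cat >> h.py <<'E'
def wristcam_rel():
    s=r.read_state(); c,o,M=ci('wrist'); T=R.from_quat(s['eef_rot']).as_matrix()
    return T.T@(o-np.array(s['ee_pos'])), T.T@M
def yaw(s=None):
    s=s or r.read_state(); T=R.from_quat(s['eef_rot']).as_matrix(); return np.degrees(np.arctan2(T[1,0],T[0,0]))
def plan(p,yawdeg,cur=None):
    """row numbers to reach TCP p pointing straight down with jaw x-axis at yaw"""
    s=r.read_state(); T=R.from_quat(s['eef_rot']).as_matrix()
    x=np.array([np.cos(np.radians(yawdeg)),np.sin(np.radians(yawdeg)),0]); z=np.array([0,0,-1.]); G=np.stack([x,np.cross(z,x),z],1)
    d=T.T@(np.array(p)-np.array(s['ee_pos'])); rv=R.from_matrix(T.T@G).as_rotvec(degrees=True)
    return np.round(np.r_[d/.025,rv/5],3)
def st():
    s=r.read_state(); print('t',round(s['time'],2),'p',np.round(s['ee_pos'],4),'yaw',round(yaw(s),2),'tilt',np.round(R.from_quat(s['eef_rot']).as_matrix()[:,2],3),'F',np.round(s['ft_force'],1),'w',round(s['width'],4),'q',np.round(s['joint_positions'],2))
E
python3 - <<'E'
from h import *
st(); o,M=wristcam_rel(); print(np.round(o,4)); print(np.round(M,3)); c=ci('wrist')[0]; print(c)
# scene handle tops
for uv in [(202,196),(187,213)]: print(ray('scene',uv,.172))
for uv in [(440,236)]: print(ray('top',uv,.165))
for y in (-76.7,0,90,20): print(y,'via',plan([.52,-.15,.28],y), 'disc',plan([.513,.275,.25],y))
E
```

```text
t 0.1 p [ 0.1435 -0.6079  0.2218] yaw -76.72 tilt [-0.     0.001 -1.   ] F [-0.2 -0.1 -0.3] w 0.0871 q [ 1.32  0.33 -0.06  1.46  0.02  1.35 -0.09]
[-0.     -0.0717 -0.1613]
[[ 1.     0.002 -0.   ]
 [-0.001  0.965  0.262]
 [ 0.001 -0.262  0.965]]
{'fx': 360.7684743457195, 'fy': 360.7684743457195, 'cx': 313.7541716505929, 'cy': 207.75808834032537, 'origin': array([ 0.21333763, -0.59162249,  0.38312083]), 'rotation': array([ 0.77777364, -0.6144797 , -0.08271505,  0.10315557])}
[ 0.46380044 -0.24566353  0.172     ]
[ 0.48593094 -0.29287197  0.172     ]
[ 0.48818956 -0.28967205  0.165     ]
-76.7 via [-1.4371e+01 -1.8866e+01 -2.3100e+00  1.0000e-03  1.5000e-02 -4.0000e-03] disc [-3.0979e+01 -2.2499e+01 -1.0880e+00  1.0000e-03  1.5000e-02 -4.0000e-03]
0 via [-1.4371e+01 -1.8866e+01 -2.3100e+00 -9.0000e-03  1.3000e-02 -1.5344e+01] disc [-3.0979e+01 -2.2499e+01 -1.0880e+00 -9.0000e-03  1.3000e-02 -1.5344e+01]
90 via [-1.4371e+01 -1.8866e+01 -2.3100e+00 -2.2000e-02  4.0000e-03 -3.3344e+01] disc [-3.0979e+01 -2.2499e+01 -1.0880e+00 -2.2000e-02  4.0000e-03 -3.3344e+01]
20 via [-1.4371e+01 -1.8866e+01 -2.3100e+00 -1.2000e-02  1.2000e-02 -1.9344e+01] disc [-3.0979e+01 -2.2499e+01 -1.0880e+00 -1.2000e-02  1.2000e-02 -1.9344e+01]
```

Emit:
carry_out([
  [[0,-1.4,-1.9,-2.3,0,0,-1.5],[0,-14.4,-18.9,-2.3,0,0,-15.3],[0,-14.4,-18.9,-2.3,0,0,-15.3],[0,-14.4,-18.9,-2.3,0,0,-15.3],[0,-14.4,-18.9,-2.3,0,0,-15.3],[0,-14.4,-18.9,-2.3,0,0,-15.3],[0,-14.4,-18.9,-2.3,0,0,-15.3],[0,-14.4,-18.9,-2.3,0,0,-15.3],[0,-14.4,-18.9,-2.3,0,0,-15.3],[0,-14.4,-18.9,-2.3,0,0,-15.3],[0,-14.4,-18.9,-2.3,0,0,-15.3]],
])

```text
time: 1.48
ee_pos: [0.5223, -0.1447, 0.2794]
eef_rot: [1.0, 0.002, -0.0, -0.002]
ft_force: [-0.5, -1.1, -0.5]
width: 0.0868
```

Run:
```python
from h import *
st(); print(plan([.52,.06,.25],0),plan([.5137,.262,.21],0))
```

```text
t 1.48 p [ 0.5223 -0.1447  0.2794] yaw 0.18 tilt [-0.     0.003 -1.   ] F [-0.5 -1.1 -0.5] w 0.0868 q [ 0.74  0.17 -0.62  1.56  0.1   1.44  0.11]
[-6.700e-02 -8.185e+00  1.204e+00 -3.700e-02  3.000e-03  3.500e-02] [-2.940e-01 -1.626e+01  2.831e+00 -3.700e-02  3.000e-03  3.500e-02]
```

Emit:
carry_out([
  [[0,-0.3,-16.8,2.0,0,0,0],[0,-0.3,-16.8,2.0,0,0,0],[0,-0.3,-16.8,2.0,0,0,0],[0,-0.3,-16.8,4.0,0,0,0],[0,-0.3,-16.8,6.0,0,0,0],[0,-0.3,-16.8,6.0,0,0,0],[0,-0.3,-16.8,6.0,0,0,0],[0,-0.3,-16.8,6.0,0,0,0],[0,-0.3,-16.8,6.0,0,0,0]],
])

```text
time: 2.6
ee_pos: [0.5125, 0.2761, 0.1295]
eef_rot: [1.0, 0.003, -0.001, -0.001]
ft_force: [-0.0, 0.0, -0.4]
width: 0.0872
```

Run:
```python
from h import *
import pickle
st(); C=ci('wrist'); im=r.camera('wrist'); cv2.imwrite('pics/w1.png',im); pickle.dump(C,open('w1.pkl','wb')); st()
```

```text
t 2.6 p [0.5125 0.2761 0.1295] yaw 0.29 tilt [-0.003  0.003 -1.   ] F [-0.   0.  -0.4] w 0.0872 q [ 0.1   0.43 -0.84  1.66  0.34  1.2  -0.81]
t 2.65 p [0.5135 0.2748 0.1304] yaw 0.18 tilt [-0.001  0.002 -1.   ] F [ 0.9 -0.3  0.2] w 0.0872 q [ 0.1   0.43 -0.84  1.66  0.34  1.2  -0.81]
```

View pics/w1.png

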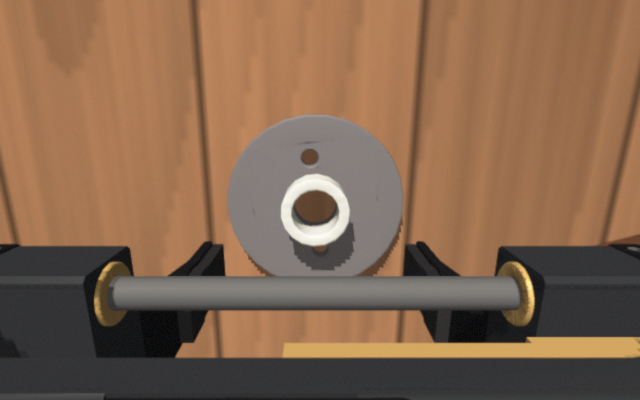

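The wrist view shows the disc centred near (315,200), the hub top at (316,210), and holes at (310,157) and (321,248, shadowed). Measuring those now.

```bash
cat > md.py <<'E'
from h import *
import pickle,sys
def meas(png,C,z0=0.0,show=True,sb=80):
    im=cv2.imread(png); h=cv2.cvtColor(im,cv2.COLOR_BGR2HSV)
    W=lambda uv,z: ray(None,uv,z,C)
    out={}
    m=((h[...,1]<50)&(h[...,2]>170)).astype(np.uint8)*255; m[265:]=0
    cs,_=cv2.findContours(m,cv2.RETR_EXTERNAL,cv2.CHAIN_APPROX_NONE); cs=[c for c in cs if cv2.contourArea(c)>300]
    for c in cs:
        e=cv2.fitEllipse(c); print('bright',np.round(e[0],1),np.round(e[1],1),np.round(W(e[0],z0+.036),4)); 
    m=((h[...,1]<80)&(h[...,2]>50)).astype(np.uint8)*255; m[262:]=0
    cs,_=cv2.findContours(m,cv2.RETR_EXTERNAL,cv2.CHAIN_APPROX_NONE); c=max(cs,key=cv2.contourArea)
    pts=c[:,0][(c[:,0,1]<245)]; e=cv2.fitEllipse(pts.reshape(-1,1,2)); print('disc',np.round(e[0],1),np.round(e[1],1),np.round(W(e[0],z0+.012),4))
    return im,W
if __name__=='__main__':
    C=pickle.load(open('w1.pkl','rb')); im,W=meas('pics/w1.png',C)
    h=cv2.cvtColor(im,cv2.COLOR_BGR2HSV)
    for b in [(298,145,322,170),(308,238,335,262)]:
        m=np.zeros(h.shape[:2],np.uint8); m[b[1]:b[3],b[0]:b[2]]=((h[...,1]>90)[b[1]:b[3],b[0]:b[2]])*255
        n,l,s,c=cv2.connectedComponentsWithStats(m); i=1+np.argmax(s[1:,4]); print('hole',s[i],c[i],W(c[i],.012))
    crop(im,220,100,420,270,4,'pics/w1c.png')
E
python3 md.py
```

```text
bright [314.6 209.6] [67.8 71.1] [0.5131 0.2775 0.036 ]
disc [315.  199.4] [170.4 174.7] [0.5134 0.2794 0.012 ]
hole [302 150  16  14 166] [309.48192771 156.6746988 ] [0.50886068 0.31327328 0.012     ]
hole [314 246  13   6  54] [320.2962963  248.14814815] [0.51804558 0.23803336 0.012     ]
```

View pics/w1c.png

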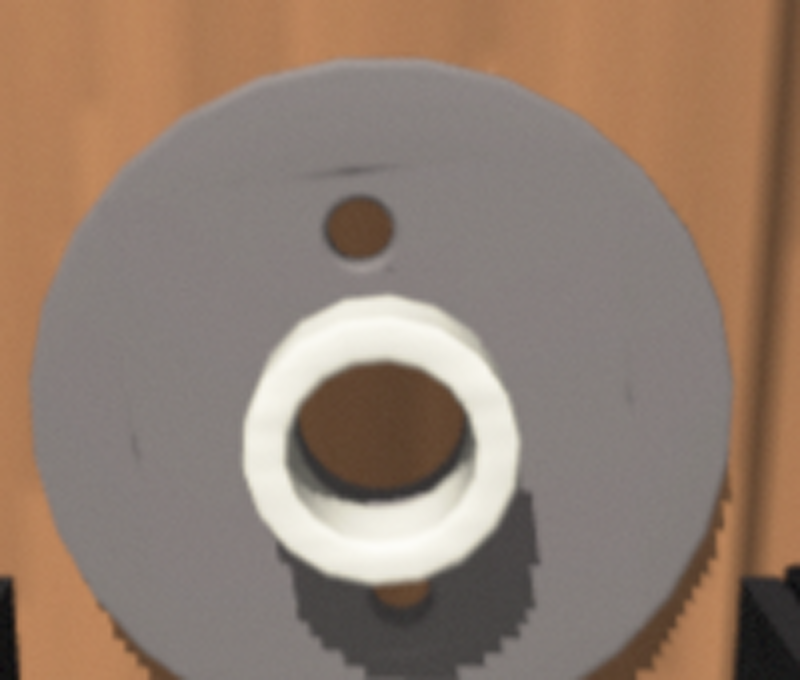

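Run:
```python
from h import *
st(); print(plan([.5132,.2755,.0155],0.2))
```

```text
t 2.65 p [0.5135 0.2748 0.1304] yaw 0.18 tilt [-0.001  0.002 -1.   ] F [ 0.9 -0.3  0.2] w 0.0872 q [ 0.1   0.43 -0.84  1.66  0.34  1.2  -0.81]
[-0.006 -0.015  4.595 -0.028  0.014 -0.005]
```

Emit:
carry_out([
  [[0,0,-0.02,2.0,0,0,0],[0,0,-0.02,3.6,0,0,0],[0,0,-0.02,4.3,0,0,0],[0,0,-0.02,4.6,0,0,0],[0,0,-0.02,4.6,0,0,0],[255,0,-0.02,4.6,0,0,0],[255,0,-0.02,4.6,0,0,0],[255,0,-0.02,4.6,0,0,0],[255,0,-0.02,4.6,0,0,0],[255,0,-0.02,4.6,0,0,0]],
], grip_force=40)

```text
time: 3.9
ee_pos: [0.5133, 0.2757, 0.0155]
eef_rot: [1.0, 0.002, -0.001, -0.001]
ft_force: [-1.0, 0.3, 0.9]
width: 0.0508
```

Run:
```python
from h import *
st()
```

```text
t 3.9 p [0.5133 0.2757 0.0155] yaw 0.19 tilt [-0.001  0.002 -1.   ] F [-1.   0.3  0.9] w 0.0508 q [ 0.04  0.57 -0.77  1.75  0.45  1.01 -0.89]
```

Gripped at 50.8 mm. The held disc would block the wrist view of the machine, so I'll release it where it lies (jaw-centred), look at the machine, and come back.

Run:
```python
from h import *
print(plan([.5133,.2757,.20],0.2),plan([.598,.041,.20],14))
```

```text
[-9.00e-03 -1.80e-02 -7.38e+00 -2.70e-02  1.40e-02 -2.00e-03] [ 3.348  9.381 -7.406 -0.029  0.011 -2.762]
```

Emit:
carry_out([
  [[0,0,0,0,0,0,0],[0,0,0,0,0,0,0],[0,0,0,-2.5,0,0,0],[0,0,0,-5.0,0,0,0],[0,0,0,-7.4,0,0,0],[0,3.35,9.4,-7.4,0,0,-2.75],[0,3.35,9.4,-7.4,0,0,-2.75],[0,3.35,9.4,-7.4,0,0,-2.75],[0,3.35,9.4,-7.4,0,0,-2.75],[0,3.35,9.4,-7.4,0,0,-2.75],[0,3.35,9.4,-7.4,0,0,-2.75],[0,3.35,9.4,-7.4,0,0,-2.75]],
])

```text
time: 5.4
ee_pos: [0.5976, 0.0425, 0.2]
eef_rot: [0.992, 0.123, -0.0, -0.002]
ft_force: [0.3, 0.5, 0.4]
width: 0.0869
```

Run:
```python
from h import *
import pickle
st(); C=ci('wrist'); im=r.camera('wrist'); cv2.imwrite('pics/w2.png',im); pickle.dump(C,open('w2.pkl','wb')); st()
crop(im,220,60,420,270,3.8,'pics/w2c.png')
```

```text
t 5.4 p [0.5976 0.0425 0.2   ] yaw 14.09 tilt [-0.001  0.003 -1.   ] F [0.3 0.5 0.4] w 0.0869 q [ 0.49  0.4  -0.81  1.53  0.29  1.34 -0.11]
t 5.45 p [0.5976 0.0425 0.2   ] yaw 14.1 tilt [-0.001  0.003 -1.   ] F [ 0.4  0.6 -0. ] w 0.0873 q [ 0.49  0.4  -0.81  1.53  0.29  1.34 -0.11]
```

View pics/w2.png

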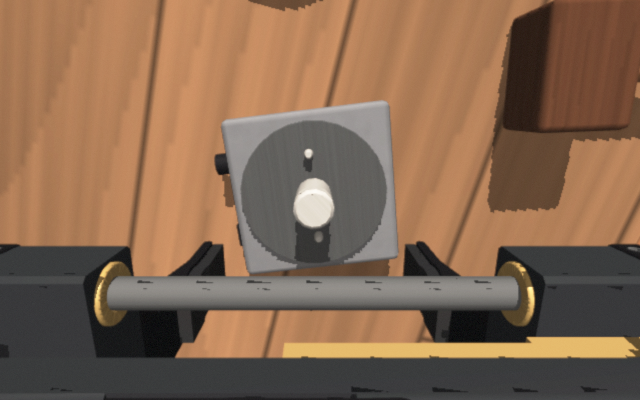

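View pics/w2c.png

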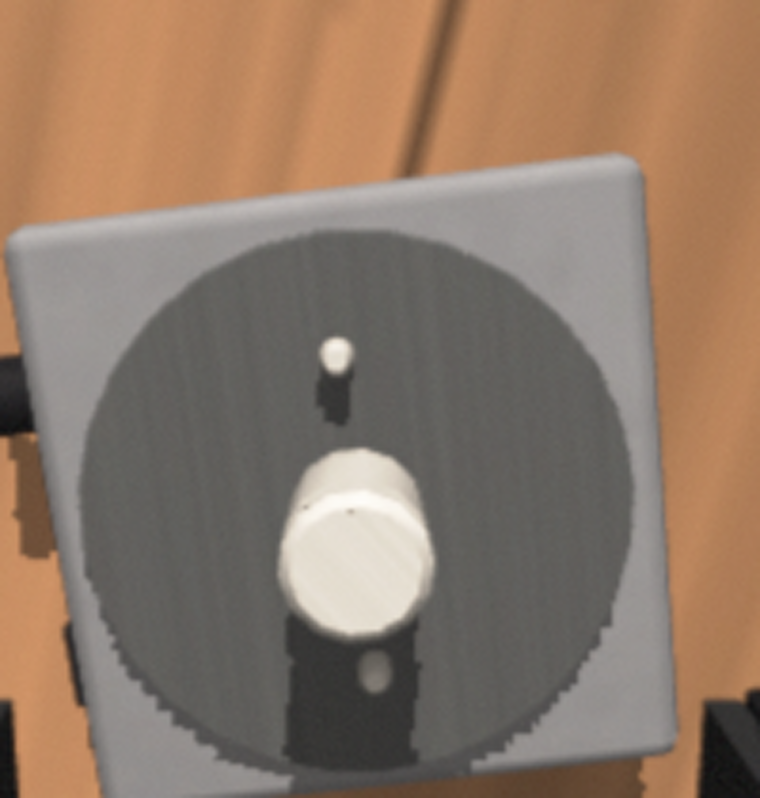

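Run:
```python
from h import *
import pickle
C=pickle.load(open('w2.pkl','rb'))
p=lambda u,v:(220+(u+.5)/3.8-.5,60+(v+.5)/3.8-.5)
W=lambda u,v,z:ray(None,p(u,v),z,C)
sp=W(356.5,564,.0935); print('spindle',sp, 'diam',np.linalg.norm(W(279,564,.0935)-W(434,564,.0935)))
a,b=W(337,355,.0515),W(375,671,.0515); d=a-b; print('pegs',a,b,(a+b)/2,np.linalg.norm(d),np.degrees(np.arctan2(d[1],d[0])))
l,rr=W(81,505,.046),W(633,505,.046);print('plate',(l+rr)/2,np.linalg.norm(l-rr)); print('plate top',W(357,230,.046)) 
# housing edges (top z ~?) right edge & left edge, orientation
for z in (.04,):
    A,B=W(641,160,z),W(675,745,z); print(np.degrees(np.arctan2(*(A-B)[[1,0]]))); A,B=W(8,240,z),W(100,780,z); print(np.degrees(np.arctan2(*(A-B)[[1,0]])));A,B=W(20,230,z),W(630,155,z); print(np.degrees(np.arctan2(*(B-A)[[1,0]])))
# reproject disc measurement for bias
C1=pickle.load(open('w1.pkl','rb'))
q=lambda u,v:(220+(u+.5)/4-.5,100+(v+.5)/4-.5)
print('hub',ray(None,q(381.5,449),.036,C1),'diam',np.linalg.norm(ray(None,q(243,449),.036,C1)-ray(None,q(520,449),.036,C1)),'disc top edge',ray(None,q(385,59),.012,C1),'lr',(ray(None,q(30,385),.012,C1)+ray(None,q(732,385),.012,C1))/2)
```

```text
spindle [0.59781416 0.0417097  0.0935    ] diam 0.03137327606173296
pegs [0.58435434 0.07689244 0.0515    ] [0.61128808 0.00616575 0.0515    ] [0.59782121 0.0415291  0.0515    ] 0.07568150379602148 110.84755062296391
plate [0.5974583  0.04331506 0.046     ] 0.13003463073877589
plate top [0.58205239 0.10437075 0.046     ]
110.67585686384604
110.39912235193128
20.93902295048421
hub [0.51338569 0.27581322 0.036     ] diam 0.0508275646640621 disc top edge [0.51353827 0.34489352 0.012     ] lr [0.51319607 0.28227286 0.012     ]
```

Run:
```python
from h import *
print(plan([.5133,.2755,.20],0.0),plan([.5133,.2755,.13],0.0))
```

```text
[-1.002e+00 -9.863e+00  3.000e-02 -3.300e-02  9.000e-03  2.819e+00] [-1.001e+00 -9.855e+00  2.830e+00 -3.300e-02  9.000e-03  2.819e+00]
```

Emit:
carry_out([
  [[0,-1.0,-9.86,0,0,0,2.82],[0,-1.0,-9.86,0,0,0,2.82],[0,-1.0,-9.86,0,0,0,2.82],[0,-1.0,-9.86,1.0,0,0,2.82],[0,-1.0,-9.86,2.83,0,0,2.82],[0,-1.0,-9.86,2.83,0,0,2.82],[0,-1.0,-9.86,2.83,0,0,2.82],[0,-1.0,-9.86,2.83,0,0,2.82]],
])

```text
time: 6.45
ee_pos: [0.5146, 0.2754, 0.1319]
eef_rot: [1.0, -0.001, 0.001, -0.002]
ft_force: [-0.3, 0.2, -0.8]
width: 0.0871
```

Run:
```python
from h import *
import pickle
st(); C=ci('wrist'); im=r.camera('wrist'); cv2.imwrite('pics/w3.png',im); pickle.dump(C,open('w3.pkl','wb')); st(); 
crop(im,220,100,420,270,4,'pics/w3c.png')
```

```text
t 6.45 p [0.5146 0.2754 0.1319] yaw -0.09 tilt [ 0.001  0.004 -1.   ] F [-0.3  0.2 -0.8] w 0.0871 q [ 0.11  0.43 -0.84  1.65  0.34  1.2  -0.82]
t 6.5 p [0.5144 0.2754 0.1317] yaw -0.09 tilt [ 0.001  0.003 -1.   ] F [-0.6 -0.2  0.2] w 0.087 q [ 0.11  0.43 -0.84  1.66  0.34  1.2  -0.82]
```

View pics/w3c.png

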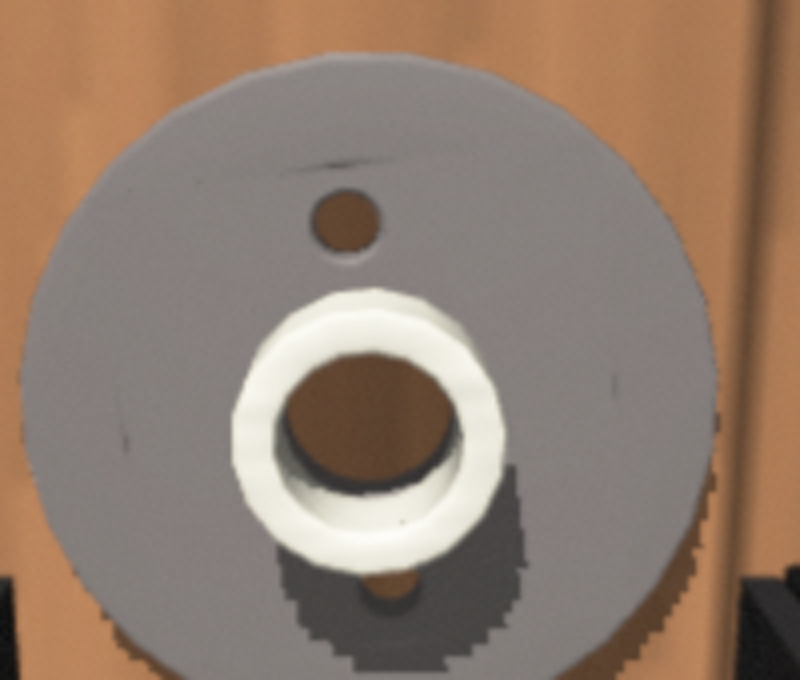

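Run:
```python
from h import *
import pickle
C1=pickle.load(open('w3.pkl','rb'))
q=lambda u,v:(220+(u+.5)/4-.5,100+(v+.5)/4-.5)
W=lambda u,v,z:ray(None,q(u,v),z,C1)
hb=W(368,441.5,.036); ho=W(346,223,.012); d=ho-hb
print('hub',hb,'hole',ho,np.degrees(np.arctan2(d[1],d[0])),np.hypot(*d[:2]),'edge',W(375,53,.012),'lr',(W(21,385,.012)+W(717,385,.012))/2, W(390,585,.012))
print(plan([.5133,.2748,.0155],0))
```

```text
hub [0.51334754 0.27600826 0.036     ] hole [0.50902442 0.31346463 0.012     ] 96.58381573056722 0.03770502787603459 edge [0.51467224 0.34541456 0.012     ] lr [0.51346727 0.28116194 0.012     ] [0.51774773 0.23853248 0.012     ]
[-0.051  0.039  4.647 -0.039 -0.014 -0.018]
```

Emit:
carry_out([
  [[0,-0.05,-0.01,2.0,0,0,0],[0,-0.05,-0.01,3.6,0,0,0],[0,-0.05,-0.01,4.3,0,0,0],[0,-0.05,-0.01,4.65,0,0,0],[0,-0.05,-0.01,4.65,0,0,0],[255,-0.05,-0.01,4.65,0,0,0],[255,-0.05,-0.01,4.65,0,0,0],[255,-0.05,-0.01,4.65,0,0,0],[255,-0.05,-0.01,4.65,0,0,0]],
], grip_force=40)

```text
time: 7.62
ee_pos: [0.5134, 0.2761, 0.0156]
eef_rot: [1.0, -0.001, 0.001, -0.002]
ft_force: [0.5, -0.0, 0.0]
width: 0.0545
```

Run:
```python
from h import *
st(); print(plan([.5133,.2757,.15],0),plan([.5978,.0416,.15],14.1))
```

```text
t 7.62 p [0.5134 0.2761 0.0156] yaw -0.09 tilt [ 0.001  0.003 -1.   ] F [ 0.5 -0.   0. ] w 0.0545 q [ 0.05  0.57 -0.77  1.75  0.46  1.01 -0.9 ]
[ 4.000e-03 -5.000e-03 -5.377e+00 -4.000e-02 -1.600e-02 -1.700e-02] [ 3.398  9.354 -5.405 -0.038 -0.02  -2.837]
```

Emit:
carry_out([
  [[255,0,0,0,0,0,0],[255,0,0,0,0,0,0],[255,0,0,-2.0,0,0,0],[255,0,0,-4.0,0,0,0],[255,0,0,-5.4,0,0,0],[255,1.0,2.0,-5.4,0,0,-0.8],[255,1.8,4.0,-5.4,0,0,-1.5],[255,2.6,6.0,-5.4,0,0,-2.2],[255,3.2,8.0,-5.4,0,0,-2.84],[255,3.4,9.35,-5.4,0,0,-2.84],[255,3.4,9.35,-5.4,0,0,-2.84],[255,3.4,9.35,-5.4,0,0,-2.84]],
])

```text
time: 9.12
ee_pos: [0.5974, 0.0425, 0.1495]
eef_rot: [0.992, 0.123, 0.001, -0.002]
ft_force: [0.2, 0.7, -3.0]
width: 0.0509
```

Run:
```python
from h import *
st(); print(plan([.5978,.0416,.15],14.1))
im=r.camera('scene'); a=cv2.imread('pics/scene0.png')
crop(im,280,110,420,250,5,'pics/s1.png'); st()
```

```text
t 9.12 p [0.5974 0.0425 0.1495] yaw 14.14 tilt [ 0.001  0.004 -1.   ] F [ 0.2  0.7 -3. ] w 0.0509 q [ 0.5   0.45 -0.82  1.59  0.33  1.25 -0.13]
[ 0.008  0.038 -0.018 -0.044 -0.018  0.009]
t 9.18 p [0.5974 0.0431 0.1498] yaw 14.2 tilt [ 0.001  0.004 -1.   ] F [-0.4 -0.2 -3.5] w 0.0507 q [ 0.49  0.44 -0.82  1.59  0.33  1.25 -0.13]
```

View pics/s1.png

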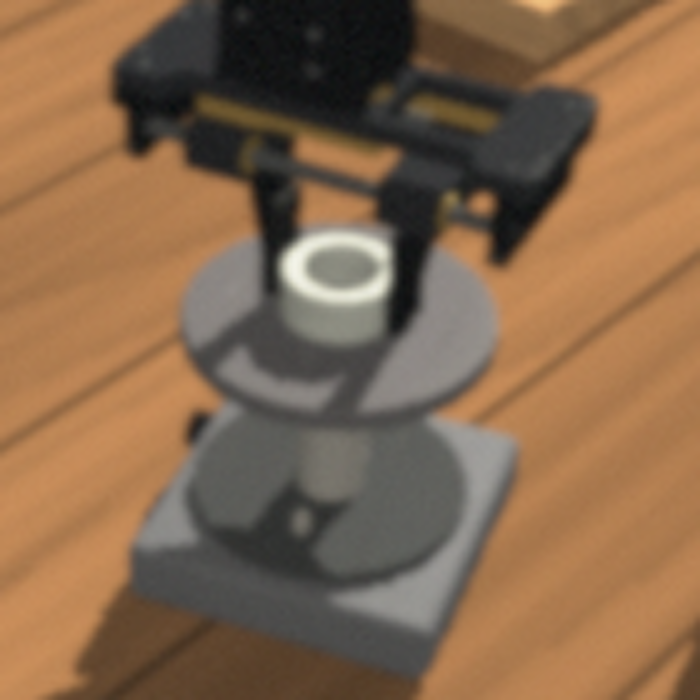

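The disc is held level above the spindle, with a residual of about 1 mm in y. I'll correct that and lower it over the spindle tip.

Emit:
carry_out([
  [[255,0.0,0.05,0,0,0,0],[255,0.0,0.05,1.0,0,0,0],[255,0.0,0.05,1.5,0,0,0],[255,0.0,0.05,1.8,0,0,0],[255,0.0,0.05,2.0,0,0,0],[255,0.0,0.05,2.0,0,0,0]],
])

```text
time: 9.93
ee_pos: [0.5978, 0.0421, 0.0998]
eef_rot: [0.992, 0.124, 0.001, -0.002]
ft_force: [0.9, 0.4, -3.0]
width: 0.0507
```

Run:
```python
from h import *
st(); print(plan([.5978,.0416,.0615],14.1))
```

```text
t 9.93 p [0.5978 0.0421 0.0998] yaw 14.21 tilt [ 0.001  0.004 -1.   ] F [ 0.9  0.4 -3. ] w 0.0507 q [ 0.48  0.49 -0.8   1.64  0.37  1.16 -0.16]
[-0.009  0.026  1.532 -0.044 -0.022  0.022]
```

Emit:
carry_out([
  [[255,0.0,0.02,0.6,0,0,0],[255,0.0,0.02,1.0,0,0,0],[255,0.0,0.02,1.2,0,0,0],[255,0.0,0.02,1.35,0,0,0],[255,0.0,0.02,1.48,0,0,0],[255,0.0,0.02,1.48,0,0,0]],
])

```text
time: 10.68
ee_pos: [0.5979, 0.0418, 0.0627]
eef_rot: [0.992, 0.124, 0.001, -0.002]
ft_force: [0.1, -0.6, -3.2]
width: 0.0506
```

Run:
```python
from h import *
st(); print(plan([.5978,.0416,.0615],14.1))
```

```text
t 10.68 p [0.5979 0.0418 0.0627] yaw 14.21 tilt [ 0.001  0.004 -1.   ] F [ 0.1 -0.6 -3.2] w 0.0506 q [ 0.46  0.54 -0.78  1.67  0.41  1.1  -0.18]
[-0.007  0.007  0.048 -0.044 -0.02   0.022]
```

Still no contact force, and the disc is about 1 mm above the plate, so the pegs are in its holes. I'll lower the last bit, let go and rise.

Emit:
carry_out([
  [[255,0,0,0.06,0,0,0],[255,0,0,0.06,0,0,0],[0,0,0,0.04,0,0,0],[0,0,0,0.0,0,0,0],[0,0,0,0.0,0,0,0],[0,0,0,-1.0,0,0,0],[0,0,0,-3.0,0,0,0],[0,0,0,-5.5,0,0,0],[0,0,0,-5.5,0,0,0],[0,0,0,-5.5,0,0,0]],
])

```text
time: 11.92
ee_pos: [0.5977, 0.041, 0.1999]
eef_rot: [0.992, 0.124, 0.001, -0.002]
ft_force: [-0.3, -0.1, 0.1]
width: 0.0872
```

Run:
```python
from h import *
import pickle
st(); C=ci('wrist'); im=r.camera('wrist'); cv2.imwrite('pics/w4.png',im); pickle.dump(C,open('w4.pkl','wb')); st(); 
crop(im,220,60,420,270,3.8,'pics/w4c.png')
```

```text
t 11.93 p [0.5977 0.041  0.1999] yaw 14.2 tilt [ 0.001  0.004 -1.   ] F [-0.3 -0.1  0.1] w 0.0872 q [ 0.51  0.41 -0.84  1.53  0.3   1.34 -0.11]
t 11.97 p [0.5973 0.041  0.1991] yaw 14.2 tilt [-0.001  0.004 -1.   ] F [-0.2  0.2  0.1] w 0.0871 q [ 0.51  0.41 -0.84  1.53  0.3   1.34 -0.11]
```

View pics/w4c.png

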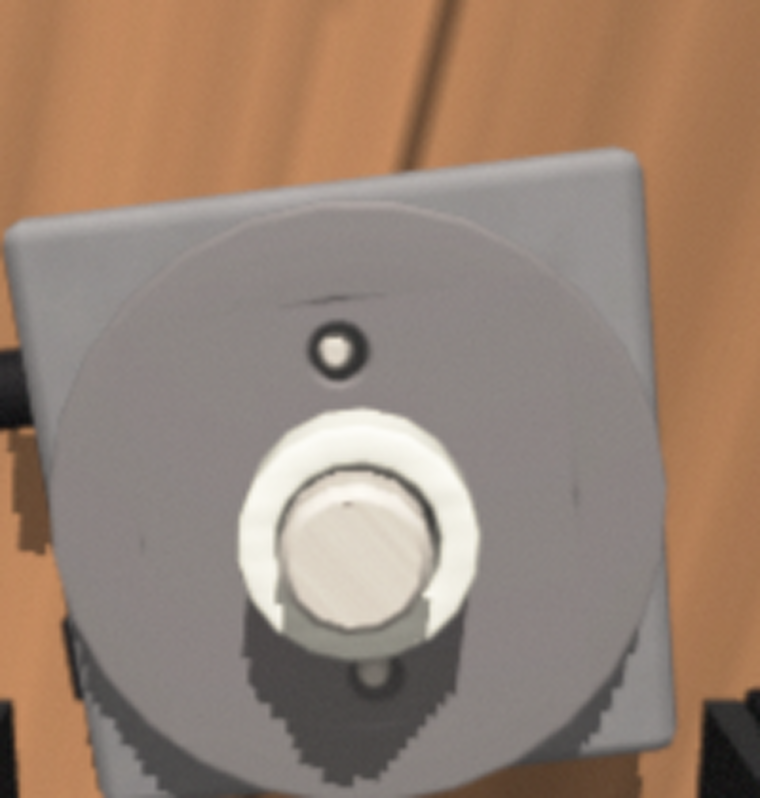

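The disc is seated: it lies flat on the plate, the pegs show inside both holes (crop 338,352 and 375,675), and the spindle is centred in the bore. On to the pliers.

Run:
```python
from h import *
print(plan([.475,-.269,.27],-65))
```

```text
[-7.785 10.808 -2.879 -0.04   0.027 15.841]
```

Emit:
carry_out([
  [[0,0,0,-2.9,0,0,0],[0,-7.8,10.8,-2.9,0,0,15.84],[0,-7.8,10.8,-2.9,0,0,15.84],[0,-7.8,10.8,-2.9,0,0,15.84],[0,-7.8,10.8,-2.9,0,0,15.84],[0,-7.8,10.8,-2.9,0,0,15.84],[0,-7.8,10.8,-2.9,0,0,15.84],[0,-7.8,10.8,-2.9,0,0,15.84],[0,-7.8,10.8,-2.9,0,0,15.84],[0,-7.8,10.8,-2.9,0,0,15.84],[0,-7.8,10.8,-2.9,0,0,15.84],[0,-7.8,10.8,-2.9,0,0,15.84]],
])

```text
time: 13.48
ee_pos: [0.4745, -0.2688, 0.2702]
eef_rot: [0.844, -0.537, -0.002, -0.001]
ft_force: [-1.0, -0.2, -0.0]
width: 0.0871
```

Run:
```python
from h import *
import pickle
st(); C=ci('wrist'); im=r.camera('wrist'); cv2.imwrite('pics/w5.png',im); pickle.dump(C,open('w5.pkl','wb')); st();
```

```text
t 13.47 p [ 0.4745 -0.2688  0.2702] yaw -64.93 tilt [-0.001  0.004 -1.   ] F [-1.  -0.2 -0. ] w 0.0871 q [ 0.91  0.18 -0.54  1.57  0.09  1.42 -0.77]
t 13.53 p [ 0.4746 -0.2688  0.2703] yaw -64.95 tilt [-0.001  0.004 -1.   ] F [ 0.2 -0.5  0.6] w 0.087 q [ 0.91  0.18 -0.54  1.57  0.09  1.42 -0.77]
```

View pics/w5.png

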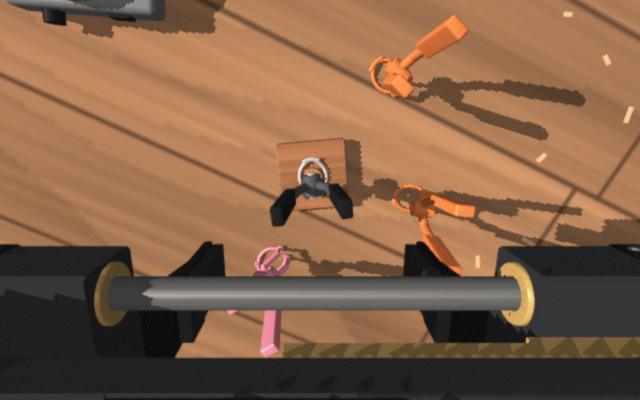

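The wrist view shows the stand at (312,165), the ring at (313,172), and the black handles leaning to end faces near (281,218) and (345,212). Orange stands at right (425,200) and pink at bottom left (265,280). Zooming in to measure.

Run:
```python
from h import *
crop('pics/w5.png',255,120,375,240,6.4,'pics/w5c.png')
```

```text
(no output)
```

View pics/w5c.png

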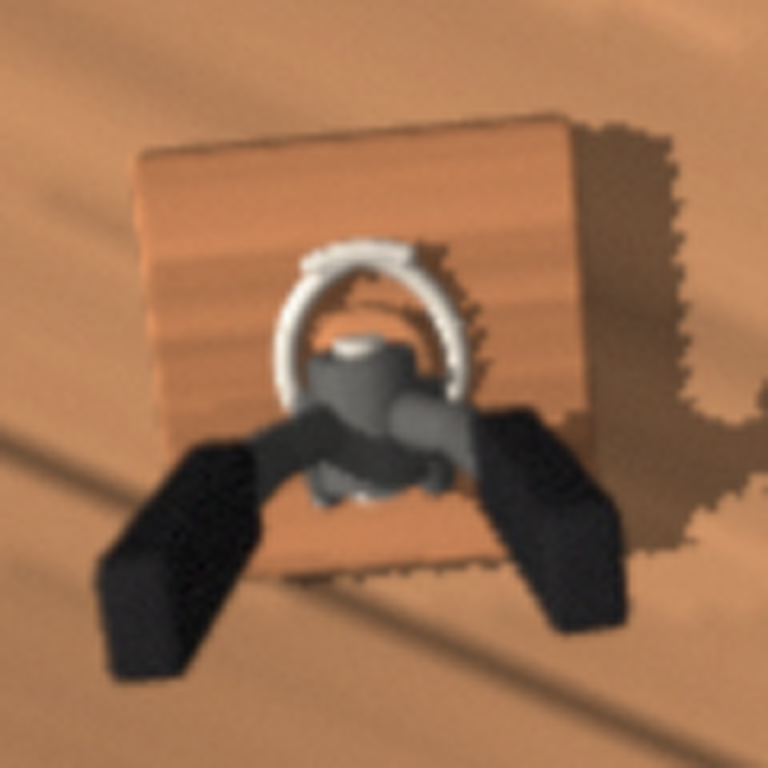

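Run:
```python
from h import *
import pickle
im=cv2.imread('pics/w5.png')[180:235,260:370]
g=np.clip(im.astype(float)*4,0,255).astype(np.uint8)
cv2.imwrite('pics/w5d.png',cv2.resize(g,None,fx=7,fy=7,interpolation=cv2.INTER_CUBIC))
C=pickle.load(open('w5.pkl','rb'))
p=lambda u,v:(255+(u+.5)/6.4-.5,120+(v+.5)/6.4-.5)
W=lambda u,v,z:ray(None,p(u,v),z,C)
a,b=W(141,628,.172),W(587,567,.172); print(a,b,(a+b)/2,np.linalg.norm(a-b),np.degrees(np.arctan2(*(a-b)[[1,0]])))
# stand edges top z .016
c=[W(*q,.016) for q in [(140,155),(568,115),(590,540)]]; print(c, np.degrees(np.arctan2(*(c[0]-c[1])[[1,0]])),np.linalg.norm(c[0]-c[1]))
print('ring L,R',W(275,360,.018),W(468,360,.018),'top',W(368,240,.02))
```

```text
[ 0.45664657 -0.2458642   0.172     ] [ 0.48558999 -0.28989641  0.172     ] [ 0.47111828 -0.2678803   0.172     ] 0.05269304815133967 123.31787688888303
[array([ 0.48724926, -0.21455472,  0.016     ]), array([ 0.52591505, -0.28036816,  0.016     ]), array([ 0.45800184, -0.3186017 ,  0.016     ])] 120.43449121391868 0.07633119929234296
ring L,R [ 0.4642432  -0.25153999  0.018     ] [ 0.47913303 -0.28318752  0.018     ] top [ 0.49131129 -0.25750491  0.02      ]
```

View pics/w5d.png

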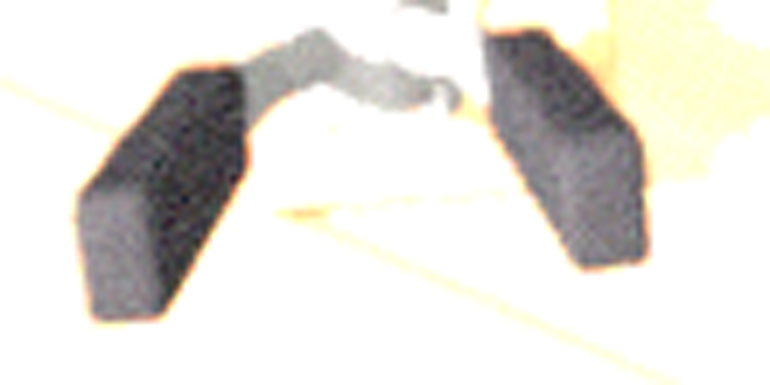

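Run:
```python
from h import *
import pickle
C=pickle.load(open('w5.pkl','rb'))
W=lambda u,v,z:ray(None,(260+(u+.5)/7-.5,180+(v+.5)/7-.5),z,C)
L=[W(*q,.172) for q in [(80,190),(145,188),(162,315),(95,318)]]; Rr=[W(*q,.172) for q in [(570,132),(638,130),(648,260),(582,267)]]
a=np.mean(L,0);b=np.mean(Rr,0); m=(a+b)/2
ang=np.degrees(np.arctan2(*(a-b)[[1,0]])); print(a,b,m,np.linalg.norm(a-b),ang)
u=np.array([np.cos(np.radians(ang)),np.sin(np.radians(ang))]); v=np.array([u[1],-u[0]])
for Q in L+Rr: print(np.round([(Q-m)[:2]@u*1e3,(Q-m)[:2]@v*1e3],1))
def edge(A,B): d=A-B; return np.degrees(np.arctan2(d[1],d[0]))
print('edge dirs',edge(L[0],L[1]),edge(L[3],L[2]),edge(Rr[0],Rr[1]),edge(L[0],L[3])+90,edge(L[1],L[2])+90,edge(Rr[0],Rr[3])+90)
print(plan([*m[:2],.20],ang-180))
```

```text
[ 0.45811345 -0.24537315  0.172     ] [ 0.48594623 -0.29001004  0.172     ] [ 0.47202984 -0.2676916   0.172     ] 0.05260338041188691 121.94509155832492
[29.6  7.4]
[22.7  6.9]
[22.9 -7.4]
[30.1 -6.9]
[-22.8   7.7]
[-30.   7.]
[-29.7  -7.4]
[-22.6  -7.3]
edge dirs 117.04247221341639 117.92139297655436 116.94911893663185 119.85375956319058 121.15202922374206 121.20396528710725
[-0.073  0.075  2.814 -0.014  0.045 -1.379]
```

Run:
```python
from h import *
import pickle
C=pickle.load(open('w5.pkl','rb'))
m=np.array([.472,-.2677]); y=np.radians(-58.3); x=np.array([np.cos(y),np.sin(y)]); t=np.array([x[1],-x[0]])
for n,uv in dict(o1=(472,212),o2=(455,268),o3=(410,190),p1=(268,350),p2=(232,310)).items():
    for z in (.155,.13):
        q=ray(None,uv,z,C)[:2]; print(n,z,q,'tool xy mm',np.round([(q-m)@x*1e3,(q-m)@t*1e3]))
print(plan([.472,-.2677,.20],-58.3),plan([.472,-.2677,.131],-58.3))
```

```text
o1 0.155 [ 0.52178962 -0.38498685] tool xy mm [126.  19.]
o1 0.13 [ 0.52017685 -0.3981735 ] tool xy mm [136.  28.]
o2 0.155 [ 0.47441663 -0.39777095] tool xy mm [112.  66.]
o2 0.13 [ 0.4685214  -0.41211327] tool xy mm [121.  79.]
o3 0.155 [ 0.51648071 -0.33173046] tool xy mm [78. -4.]
o3 0.13 [ 0.51438802 -0.34010279] tool xy mm [84.  2.]
p1 0.155 [ 0.33534807 -0.28858299] tool xy mm [-54. 127.]
p1 0.13 [ 0.3168812  -0.29305484] tool xy mm [-60. 145.]
p2 0.155 [ 0.35878774 -0.2447712 ] tool xy mm [-79.  84.]
p2 0.13 [ 0.34243978 -0.24528251] tool xy mm [-87.  98.]
[-0.074  0.076  2.814 -0.014  0.045 -1.329] [-0.063  0.079  5.574 -0.014  0.045 -1.329]
```

Emit:
carry_out([
  [[0,-0.07,0.08,1.0,0,0,-1.33],[0,-0.07,0.08,2.6,0,0,-1.33],[0,-0.07,0.08,2.8,0,0,-1.33],[0,-0.07,0.08,2.8,0,0,-1.33]],
])

```text
time: 14.02
ee_pos: [0.4722, -0.2679, 0.2012]
eef_rot: [0.873, -0.487, -0.001, -0.002]
ft_force: [-0.4, -0.1, 0.4]
width: 0.0873
```

Run:
```python
from h import *
st(); print(plan([.472,-.2677,.131],-58.3))
im=r.camera('wrist'); cv2.imwrite('pics/w6.png',im); im=r.camera('scene'); crop(im,130,140,270,270,5,'pics/s6.png')
```

```text
t 14.03 p [ 0.4722 -0.2679  0.2012] yaw -58.29 tilt [-0.     0.004 -1.   ] F [-0.4 -0.1  0.4] w 0.0873 q [ 0.92  0.21 -0.55  1.68  0.11  1.28 -0.67]
[-3.000e-03  8.000e-03  2.809e+00 -2.000e-02  4.000e-02  2.000e-03]
```

View pics/w6.png

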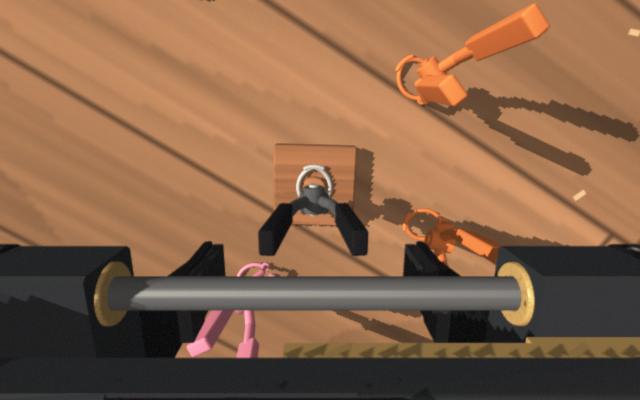

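View pics/s6.png

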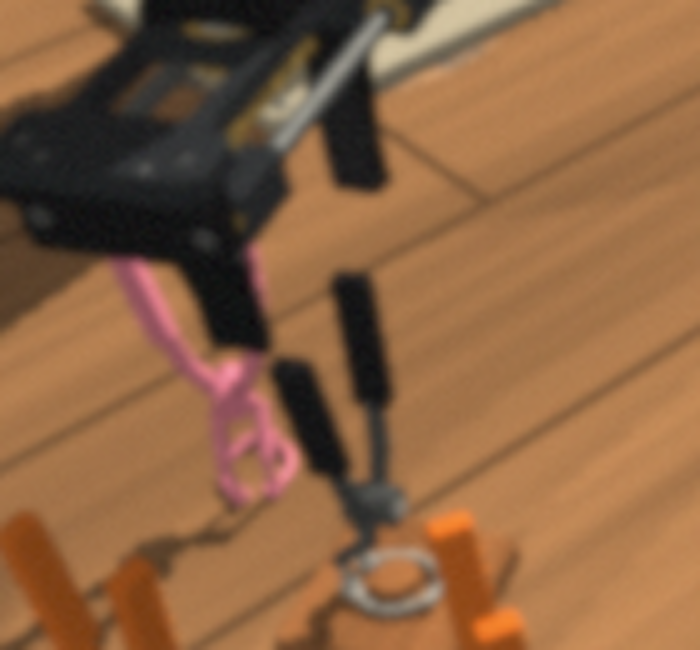

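The open jaws straddle the black handles symmetrically (wrist px 270 and 357, centre about 314) and the look-alikes are clear. Descend and squeeze.

Emit:
carry_out([
  [[0,0,0.01,1.0,0,0,0],[0,0,0.01,2.0,0,0,0],[0,0,0.01,2.6,0,0,0],[0,0,0.01,2.8,0,0,0],[0,0,0.01,2.8,0,0,0],[255,0,0.01,2.8,0,0,0],[255,0,0.01,2.8,0,0,0],[255,0,0.01,2.8,0,0,0],[255,0,0.01,2.8,0,0,0],[255,0,0.01,2.8,0,0,0],[255,0,0.01,2.8,0,0,0],[255,0,0.01,2.8,0,0,0]],
], grip_force=35)

```text
time: 15.62
ee_pos: [0.4728, -0.2675, 0.1329]
eef_rot: [0.873, -0.487, -0.0, -0.002]
ft_force: [-1.9, 3.4, 9.3]
width: 0.0401
```

Run:
```python
from h import *
st(); im=r.camera('wrist'); cv2.imwrite('pics/w7.png',im)
```

```text
t 15.62 p [ 0.4728 -0.2675  0.1329] yaw -58.27 tilt [ 0.001  0.003 -1.   ] F [-1.9  3.4  9.3] w 0.0401 q [ 0.91  0.27 -0.54  1.77  0.15  1.14 -0.7 ]
```

View pics/w7.png

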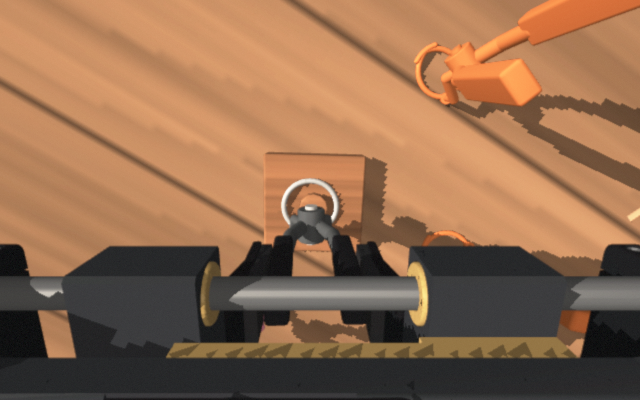

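Width is 40.1 mm (42 mm stop less pad compression), and the ring looks round. Lifting clear, then I'll look at the ring in the wrist view.

Emit:
carry_out([
  [[255,0,0,-0.4,0,0,0],[255,0,0,-1.2,0,0,0],[255,0,0,-2.4,0,0,0],[255,0,0,-4.0,0,0,0],[255,0,0,-5.6,0,0,0],[255,0,0,-5.6,0,0,0],[255,0,0,-5.6,0,0,0]],
])

```text
time: 16.55
ee_pos: [0.4723, -0.2679, 0.2721]
eef_rot: [0.873, -0.487, -0.001, -0.002]
ft_force: [0.3, 0.5, -2.2]
width: 0.0401
```

Run:
```python
from h import *
import pickle
st(); C=ci('wrist'); pickle.dump((C,r.read_state()['ee_pos']),open('w8.pkl','wb')); im=r.camera('wrist'); cv2.imwrite('pics/w8.png',im); im2=r.camera('scene'); crop(im2,120,90,280,250,4,'pics/s8.png'); st()
crop(im,250,140,370,260,6,'pics/w8c.png')
```

```text
t 16.55 p [ 0.4723 -0.2679  0.2721] yaw -58.28 tilt [ 0.     0.004 -1.   ] F [ 0.3  0.5 -2.2] w 0.0401 q [ 0.92  0.17 -0.55  1.58  0.09  1.42 -0.65]
t 16.65 p [ 0.472  -0.2677  0.2715] yaw -58.27 tilt [-0.001  0.004 -1.   ] F [ 0.7  0.6 -2.3] w 0.0397 q [ 0.92  0.17 -0.55  1.58  0.09  1.42 -0.65]
```

View pics/w8c.png

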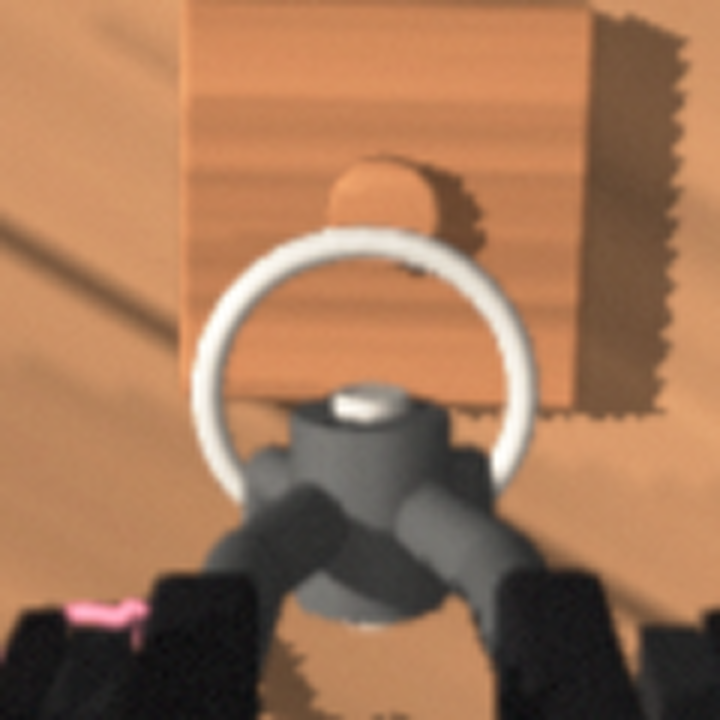

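View pics/s8.png

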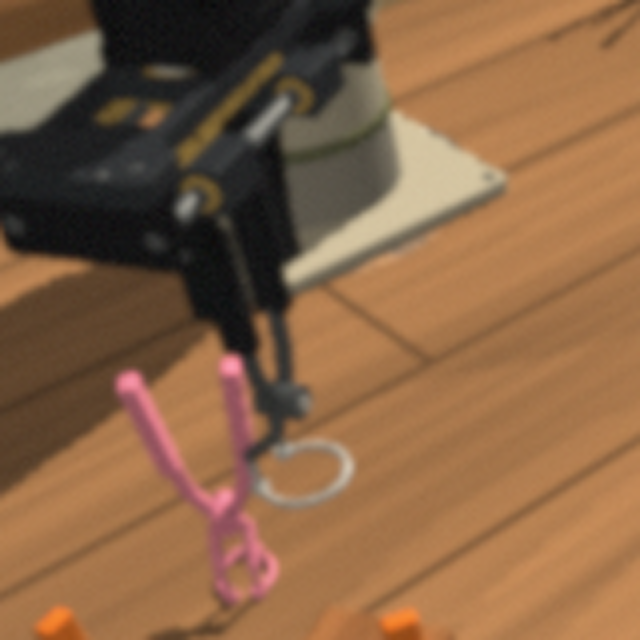

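Run:
```python
from h import *
import pickle
C,p=pickle.load(open('w8.pkl','rb'))
px=lambda u,v:(250+(u+.5)/6-.5,140+(v+.5)/6-.5)
s=r.read_state(); T=R.from_quat(s['eef_rot']).as_matrix()
for z in (.157,.1585,.160):
    c=ray(None,px(365.5,399),z,C); f=ray(None,px(366,228),z,C); l=ray(None,px(193,392),z,C); rr=ray(None,px(538,392),z,C)
    print(z,'c',c,'tool',np.round(T.T@(c-p)*1e3,1),'far edge->c',np.round((T.T@(f-p)*1e3+[0,22.5,0]),1),'width',np.linalg.norm(l-rr),np.round(T.T@((l+rr)/2-p)*1e3,1))
```

```text
0.157 c [ 0.46933072 -0.26622139  0.157     ] tool [ -2.5   1.9 115.1] far edge->c [ -2.4   1.5 115.2] width 0.04555736496642232 [ -2.5   0.9 115.1]
0.1585 c [ 0.46967736 -0.26602905  0.1585    ] tool [ -2.5   1.5 113.6] far edge->c [ -2.4   1.2 113.7] width 0.04531030133372167 [ -2.5   0.5 113.6]
0.16 c [ 0.470024   -0.26583672  0.16      ] tool [ -2.5   1.1 112.1] far edge->c [ -2.4   0.9 112.2] width 0.045063237701021025 [-2.500e+00  1.000e-01  1.121e+02]
```

Ring is round and level, and its centre is about (-2.5, +1.2) mm from the tool axis, 113 mm below the TCP. Moving over the spindle with that offset compensated.

Run:
```python
from h import *
st(); print(plan([.6001,.0401,.27],-58.3),plan([.6001,.0401,.245],-58.3))
```

```text
t 16.65 p [ 0.472  -0.2677  0.2715] yaw -58.27 tilt [-0.001  0.004 -1.   ] F [ 0.7  0.6 -2.3] w 0.0397 q [ 0.92  0.17 -0.55  1.58  0.09  1.42 -0.65]
[-7.7790e+00 -1.0832e+01  1.1100e-01 -2.0000e-02  4.7000e-02  5.0000e-03] [-7.775e+00 -1.083e+01  1.111e+00 -2.000e-02  4.700e-02  5.000e-03]
```

Emit:
carry_out([
  [[255,-1.0,-1.4,0,0,0,0],[255,-2.4,-3.4,0,0,0,0],[255,-3.8,-5.4,0,0,0,0],[255,-5.2,-7.3,0,0,0,0],[255,-6.6,-9.2,0,0,0,0],[255,-7.4,-10.3,0.3,0,0,0],[255,-7.78,-10.83,0.6,0,0,0],[255,-7.78,-10.83,1.1,0,0,0],[255,-7.78,-10.83,1.1,0,0,0],[255,-7.78,-10.83,1.1,0,0,0]],
])

```text
time: 17.9
ee_pos: [0.6, 0.0384, 0.2454]
eef_rot: [0.873, -0.488, -0.001, -0.001]
ft_force: [0.3, -0.8, -0.9]
width: 0.0401
```

Run:
```python
from h import *
import pickle
st(); C=ci('wrist'); pickle.dump((C,r.read_state()),open('w9.pkl','wb')); im=r.camera('wrist'); cv2.imwrite('pics/w9.png',im); im2=r.camera('scene'); crop(im2,280,90,420,250,5,'pics/s9.png'); im3=r.camera('top'); crop(im3,220,140,340,260,5,'pics/t9.png'); st()
crop(im,250,130,370,260,6,'pics/w9c.png')
```

```text
t 17.9 p [0.6    0.0384 0.2454] yaw -58.41 tilt [-0.001  0.004 -1.   ] F [ 0.3 -0.8 -0.9] w 0.0401 q [ 0.44  0.36 -0.74  1.46  0.24  1.42 -1.32]
t 18.05 p [0.6002 0.0394 0.2458] yaw -58.34 tilt [ 0.     0.004 -1.   ] F [ 0.4 -0.2 -1.8] w 0.0402 q [ 0.44  0.36 -0.74  1.46  0.24  1.41 -1.33]
```

View pics/w9c.png

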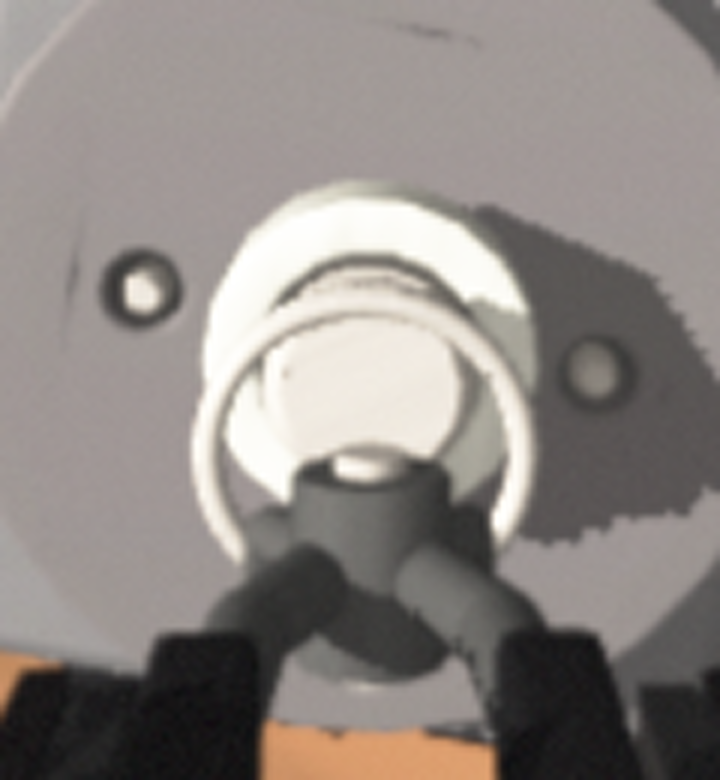

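View pics/s9.png

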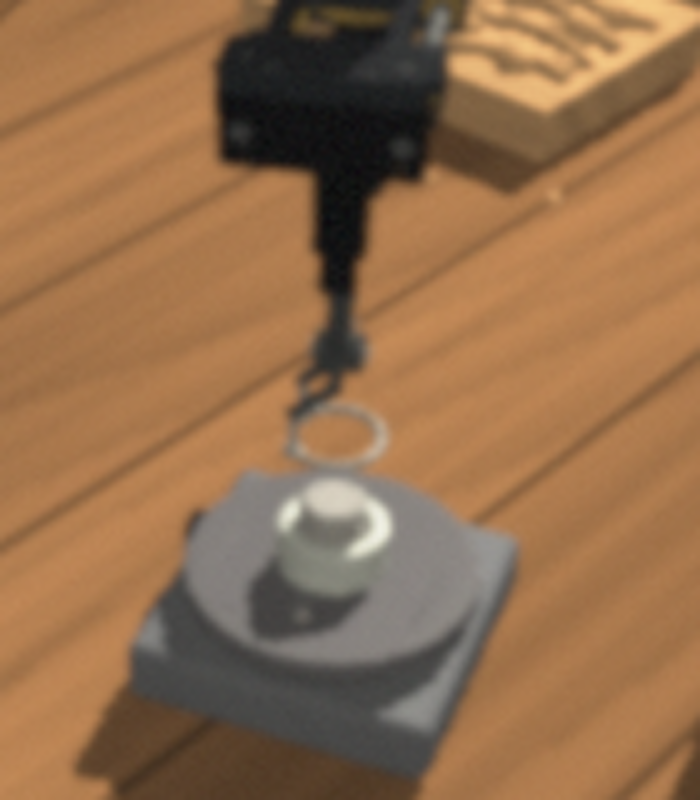

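Run:
```python
from h import *
import pickle
C,s=pickle.load(open('w9.pkl','rb'))
px=lambda u,v:(250+(u+.5)/6-.5,130+(v+.5)/6-.5)
p=np.array(s['ee_pos']);T=R.from_quat(s['eef_rot']).as_matrix()
W=lambda u,v,z:ray(None,px(u,v),z,C)
rc=W(365.5,459,p[2]-.1135); print('ring',rc, 'far',T.T@(W(366,288,p[2]-.1135)-p)+[0,.0225,0])
for q in [(366,392)]: print('spin',W(*q,.0935),'w',np.linalg.norm(W(262,392,.0935)-W(470,392,.0935)))
a,b=W(143,292,.0565),W(596,370,.0565); print('pegs mid',(a+b)/2,np.linalg.norm(a-b))
h=W(205,370,.082);g=W(536,370,.082); print('hub lr',(h+g)/2,np.linalg.norm(h-g),'hub far edge',W(362,195,.082), 'expected tool-y far', T.T@(W(362,195,.082)-p)+[0,.026,0])
print('spindle tool', T.T@(np.array([.5978,.0416,.0935])-p),'ring tool',T.T@(rc-p), 'pegs tool',T.T@((a+b)/2-p))
print(r.read_state()['ee_pos'])
```

```text
ring [0.59729767 0.04022585 0.13192514] far [-0.00251328  0.00121719  0.11353943]
spin [0.59717886 0.04064086 0.0935    ] w 0.030890828021166772
pegs mid [0.59877427 0.04129682 0.0565    ] 0.07576332627619722
hub lr [0.59814206 0.04059983 0.082     ] 0.05082330786799639 hub far edge [0.62040313 0.05576879 0.082     ] expected tool-y far [-0.00356325 -0.00027983  0.16347559]
spindle tool [-0.00337252  0.00037984  0.15193733] ring tool [-0.00259797  0.00147343  0.1135077 ] pegs tool [-0.00247597 -0.00023923  0.18893536]
[0.60019355 0.03935487 0.24583873]
```

View pics/t9.png

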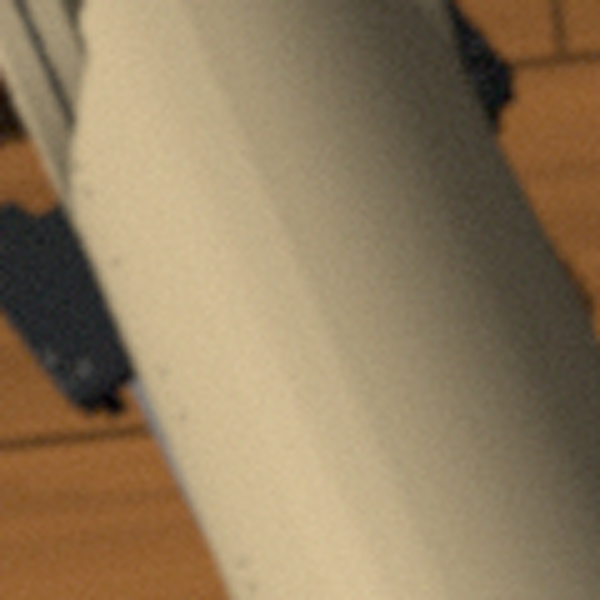

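Emit:
carry_out([
  [[255,0,-0.02,0.5,0,0,0],[255,0,-0.02,0.9,0,0,0],[255,0,-0.02,0.9,0,0,0],[255,0,-0.02,0.9,0,0,0]],
])

```text
time: 18.55
ee_pos: [0.6006, 0.0398, 0.2234]
eef_rot: [0.873, -0.487, -0.001, -0.002]
ft_force: [0.3, 0.7, -0.9]
width: 0.0403
```

Run:
```python
from h import *
import pickle
st(); C=ci('wrist'); pickle.dump((C,r.read_state()),open('w10.pkl','wb')); im=r.camera('wrist'); cv2.imwrite('pics/w10.png',im); im2=r.camera('scene'); crop(im2,300,130,400,230,6,'pics/s10.png'); st()
crop(im,250,130,370,260,6,'pics/w10c.png')
```

```text
t 18.55 p [0.6006 0.0398 0.2234] yaw -58.34 tilt [ 0.     0.004 -1.   ] F [ 0.3  0.7 -0.9] w 0.0403 q [ 0.44  0.37 -0.74  1.49  0.25  1.37 -1.33]
t 18.65 p [0.6008 0.0398 0.2237] yaw -58.34 tilt [ 0.001  0.004 -1.   ] F [-0.7  0.2 -2.2] w 0.0402 q [ 0.44  0.37 -0.74  1.49  0.25  1.37 -1.33]
```

View pics/w10c.png

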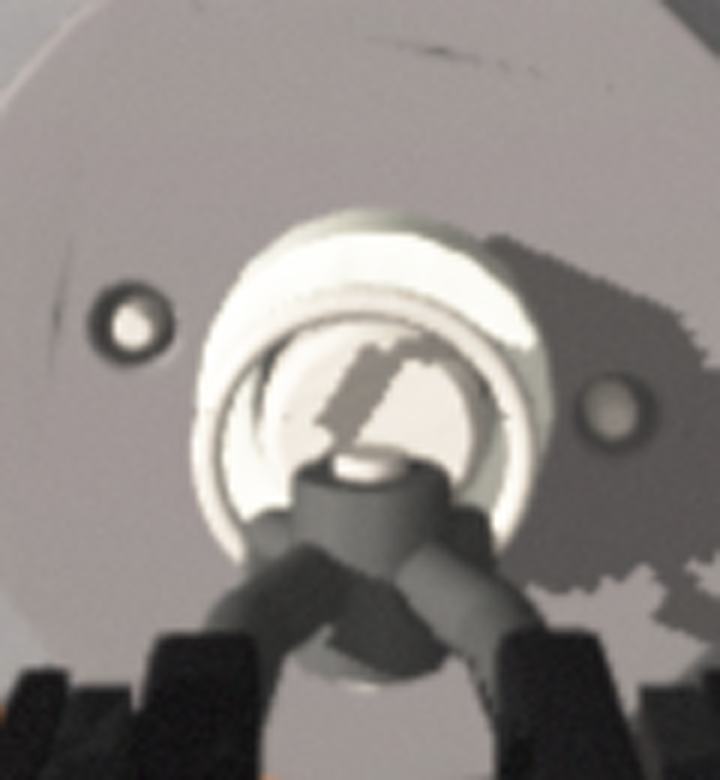

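View pics/s10.png

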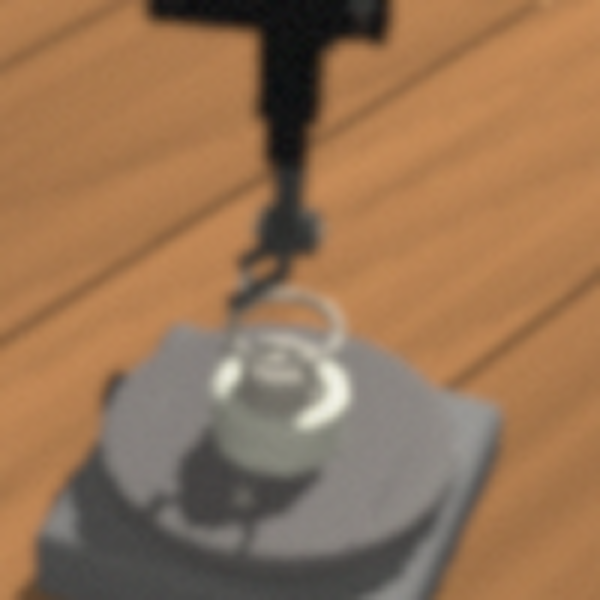

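Run:
```python
from h import *
import pickle
C,s=pickle.load(open('w10.pkl','rb'))
px=lambda u,v:(250+(u+.5)/6-.5,130+(v+.5)/6-.5)
p=np.array(s['ee_pos']);T=R.from_quat(s['eef_rot']).as_matrix()
W=lambda u,v,z:T.T@(ray(None,px(u,v),z,C)-p)*1e3
print('ring',W(365.5,459,p[2]-.1135),'far',W(366,288,p[2]-.1135)+[0,22.5,0])
a,b=W(132,323,.057),W(612,408,.057); print('pegs',(a+b)/2,np.linalg.norm(a-b))
h=W(197,405,.082);g=W(552,405,.082); print('hub',(h+g)/2,np.linalg.norm(h-g),'far',W(370,232,.082)+[0,26,0])
h=W(275,420,.096);g=W(472,420,.096); print('spin flat',(h+g)/2,np.linalg.norm(h-g),'far',W(372,323,.096)+[0,13.5,0])
h=W(257,420,.0935);g=W(483,420,.0935); print('spin',(h+g)/2,np.linalg.norm(h-g))
print('nominal',T.T@(np.array([.5978,.0416,.0935])-p)*1e3)
crop('pics/w10.png',280,160,350,215,11,'pics/w10d.png')
```

```text
ring [ -2.63276518   1.46214853 113.5068622 ] far [ -2.54878463   1.21106445 113.55903389]
pegs [ -1.94195981   0.59053421 166.36959483] 75.49998390785122
hub [ -1.60726208   0.84925614 141.36760403] 51.02252400573235 far [ -2.2370645    1.84037132 141.42748594]
spin flat [ -1.66430615  -0.38964675 127.3705378 ] 27.054982799506977 far [ -1.86655485  -0.43745828 127.40248975]
spin [ -2.16431865   0.22908007 129.87088671] 31.30679008070938
nominal [ -2.57363748   1.76863906 129.86877198]
```

View pics/w10d.png

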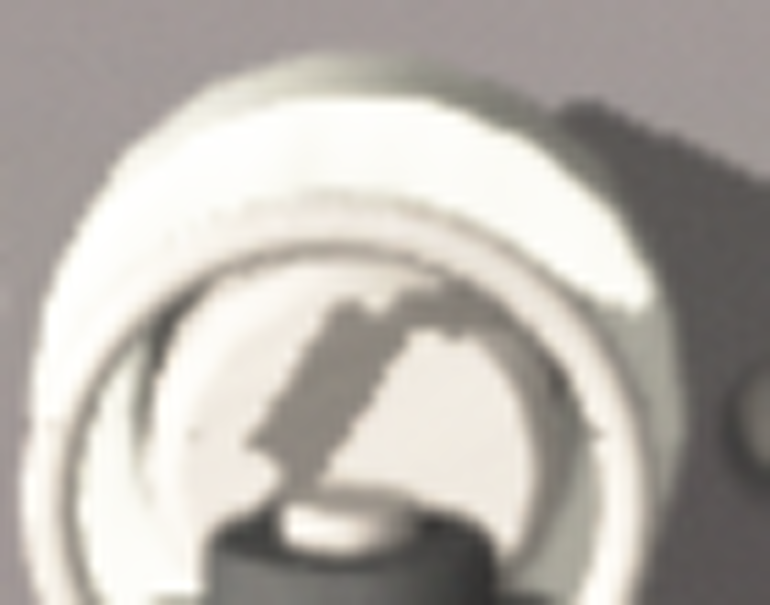

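Ring and spindle are within about 1 mm of each other (ring tool x -2.6, spindle, hub and pegs about -1.7). I'll nudge +0.7 mm and lower over the tip while watching the force.

Emit:
carry_out([
  [[255,0.03,-0.01,0.0,0,0,0],[255,0.03,-0.01,0.3,0,0,0],[255,0.03,-0.01,0.5,0,0,0],[255,0.03,-0.01,0.7,0,0,0],[255,0.03,-0.01,0.7,0,0,0]],
])

```text
time: 19.27
ee_pos: [0.6011, 0.0393, 0.2056]
eef_rot: [0.873, -0.487, -0.001, -0.002]
ft_force: [0.6, -0.5, -0.6]
width: 0.0402
```

Run:
```python
from h import *
import pickle
st(); C=ci('wrist'); pickle.dump((C,r.read_state()),open('w11.pkl','wb')); im=r.camera('wrist'); cv2.imwrite('pics/w11.png',im); im2=r.camera('scene'); crop(im2,300,130,400,230,6,'pics/s11.png'); st()
crop(im,250,130,370,260,6,'pics/w11c.png')
```

```text
t 19.27 p [0.6011 0.0393 0.2056] yaw -58.34 tilt [-0.     0.004 -1.   ] F [ 0.6 -0.5 -0.6] w 0.0402 q [ 0.44  0.38 -0.73  1.52  0.26  1.34 -1.34]
t 19.38 p [0.6014 0.0394 0.2062] yaw -58.33 tilt [ 0.001  0.004 -1.   ] F [ 0.3 -0.6 -1.5] w 0.0403 q [ 0.44  0.38 -0.73  1.52  0.26  1.34 -1.34]
```

View pics/w11c.png

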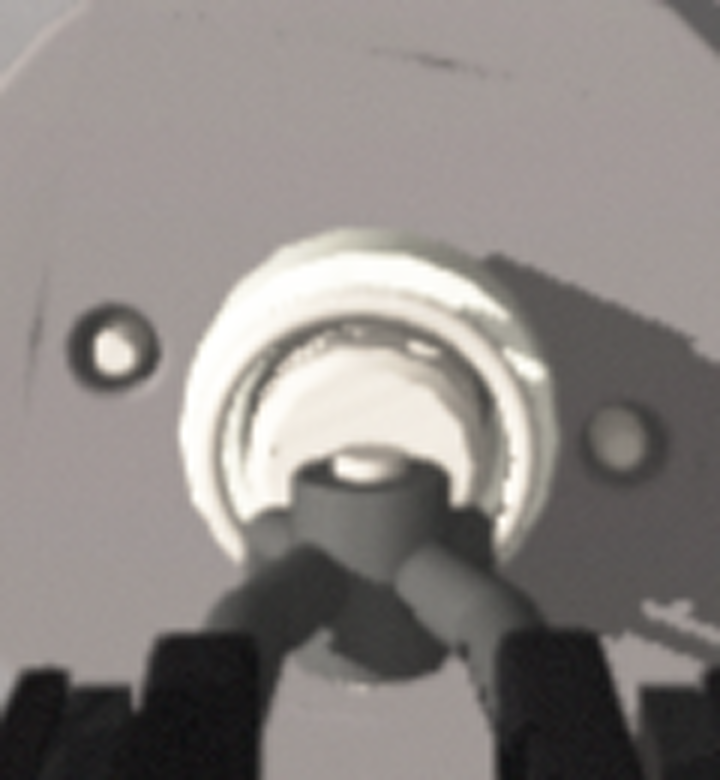

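View pics/s11.png

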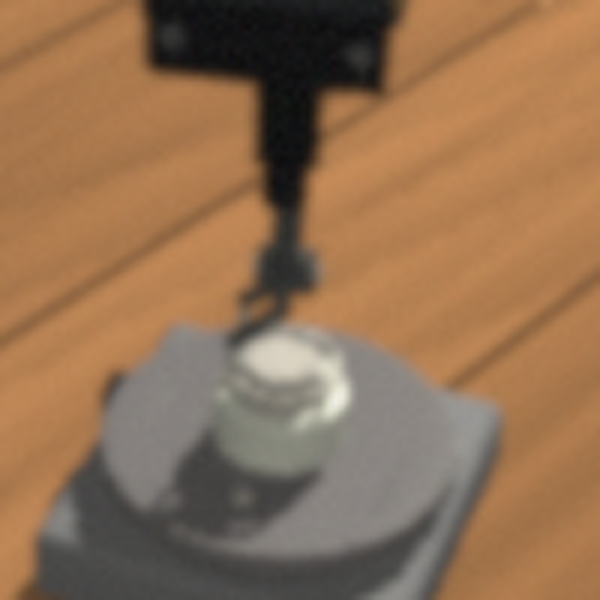

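The ring now encircles the spindle tip, concentric in the wrist view (spindle 247–490, ring 193–538), with no side force. Lowering to the hub.

Emit:
carry_out([
  [[255,0.0,0,0.15,0,0,0],[255,0.0,0,0.25,0,0,0],[255,0.0,0,0.3,0,0,0],[255,0.0,0,0.3,0,0,0]],
])

```text
time: 19.88
ee_pos: [0.6016, 0.0396, 0.199]
eef_rot: [0.873, -0.487, -0.001, -0.002]
ft_force: [-0.9, 0.1, 1.8]
width: 0.0403
```

Run:
```python
from h import *
st()
```

```text
t 19.88 p [0.6016 0.0396 0.199 ] yaw -58.33 tilt [ 0.001  0.004 -1.   ] F [-0.9  0.1  1.8] w 0.0403 q [ 0.44  0.39 -0.73  1.53  0.26  1.33 -1.34]
```

Emit:
carry_out([
  [[255,0.0,0,0.05,0,0,0],[255,0.0,0,0.08,0,0,0],[255,0.0,0,0.08,0,0,0],[255,0.0,0,0.08,0,0,0]],
])

```text
time: 20.38
ee_pos: [0.6021, 0.0402, 0.1988]
eef_rot: [0.873, -0.487, 0.0, -0.003]
ft_force: [-2.6, 1.1, 11.4]
width: 0.0402
```

Run:
```python
from h import *
import pickle
st(); C=ci('wrist'); pickle.dump((C,r.read_state()),open('w12.pkl','wb')); im=r.camera('wrist'); cv2.imwrite('pics/w12.png',im); st(); im2=r.camera('scene'); cv2.imwrite('pics/s12.png',im2);crop(im2,300,130,400,230,6,'pics/s12c.png'); st()
crop(im,250,130,370,260,6,'pics/w12c.png')
```

```text
t 20.38 p [0.6021 0.0402 0.1988] yaw -58.31 tilt [ 0.003  0.005 -1.   ] F [-2.6  1.1 11.4] w 0.0402 q [ 0.43  0.39 -0.73  1.53  0.26  1.32 -1.34]
t 20.43 p [0.6021 0.0402 0.1988] yaw -58.31 tilt [ 0.003  0.005 -1.   ] F [-2.7  0.3 10.6] w 0.04 q [ 0.43  0.39 -0.73  1.53  0.26  1.32 -1.34]
t 20.48 p [0.6022 0.0402 0.1988] yaw -58.31 tilt [ 0.003  0.005 -1.   ] F [-3.1  0.6 11.5] w 0.0402 q [ 0.43  0.39 -0.73  1.53  0.26  1.32 -1.34]
```

View pics/w12c.png

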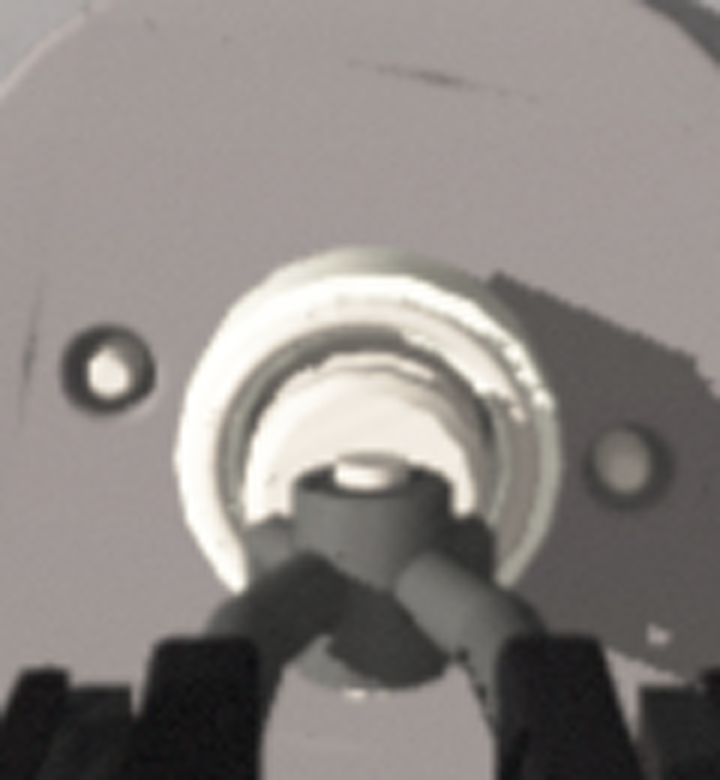

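View pics/s12c.png

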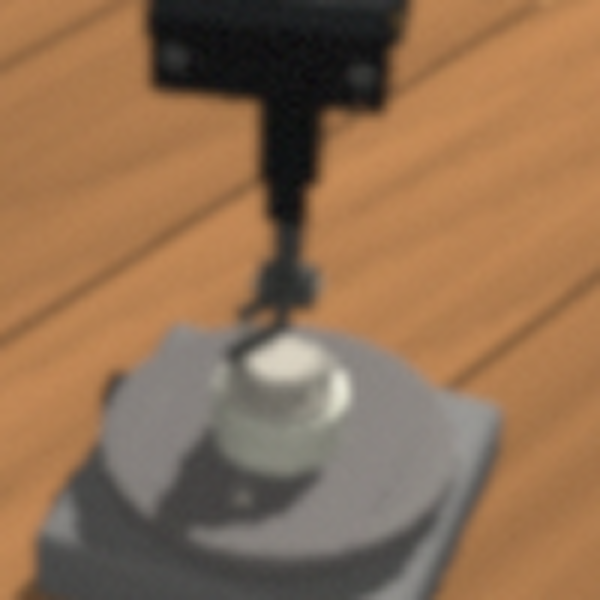

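Run:
```python
from h import *
crop('pics/w12.png',275,165,350,225,10,'pics/w12d.png')
crop('pics/s12.png',325,170,365,215,15,'pics/s12d.png')
```

View pics/w12d.png

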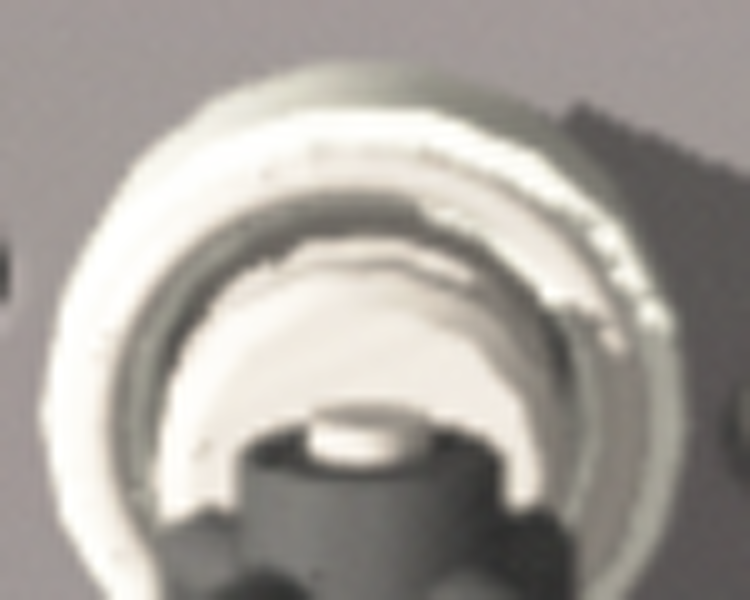

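View pics/s12d.png

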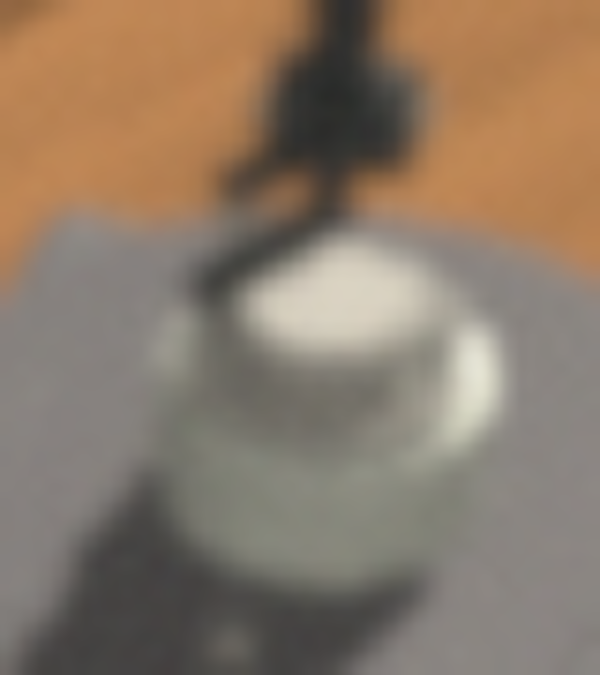

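Contact is firm at TCP z 0.1988 with about 11 N of press: the ring sits on the hub, around the spindle. I'll ease the press slightly, let it settle and check that it's still.

Emit:
carry_out([
  [[255,0,0,0.02,0,0,0],[255,0,0,0.02,0,0,0],[255,0,0,0.02,0,0,0],[255,0,0,0.02,0,0,0]],
])

```text
time: 20.98
ee_pos: [0.6024, 0.0404, 0.1988]
eef_rot: [0.873, -0.487, 0.001, -0.003]
ft_force: [-0.6, 1.0, 7.0]
width: 0.0403
```

Run:
```python
from h import *
st(); im=r.camera('wrist'); crop(im,250,130,370,260,6,'pics/w13c.png'); st(); s=cv2.imread('pics/scene0.png'); im2=r.camera('scene'); cv2.imwrite('pics/s13.png',im2); st(); print(np.abs(r.read_state()['joint_vel']).max())
```

```text
t 20.98 p [0.6024 0.0404 0.1988] yaw -58.31 tilt [ 0.004  0.005 -1.   ] F [-0.6  1.   7. ] w 0.0403 q [ 0.43  0.39 -0.73  1.53  0.26  1.32 -1.34]
t 21.02 p [0.6024 0.0404 0.1988] yaw -58.31 tilt [ 0.004  0.005 -1.   ] F [-1.6  0.9  6. ] w 0.0402 q [ 0.43  0.39 -0.73  1.53  0.26  1.32 -1.34]
t 21.07 p [0.6024 0.0404 0.1988] yaw -58.31 tilt [ 0.004  0.005 -1.   ] F [-1.7  0.   5.8] w 0.0402 q [ 0.43  0.39 -0.73  1.53  0.26  1.32 -1.34]
0.0017585202090570026
```

View pics/s13.png

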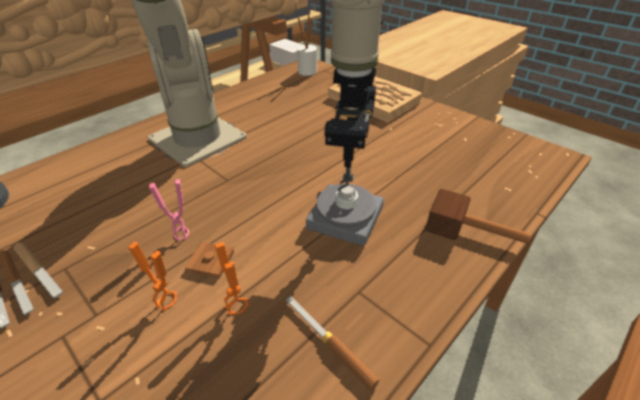

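View pics/w13c.png

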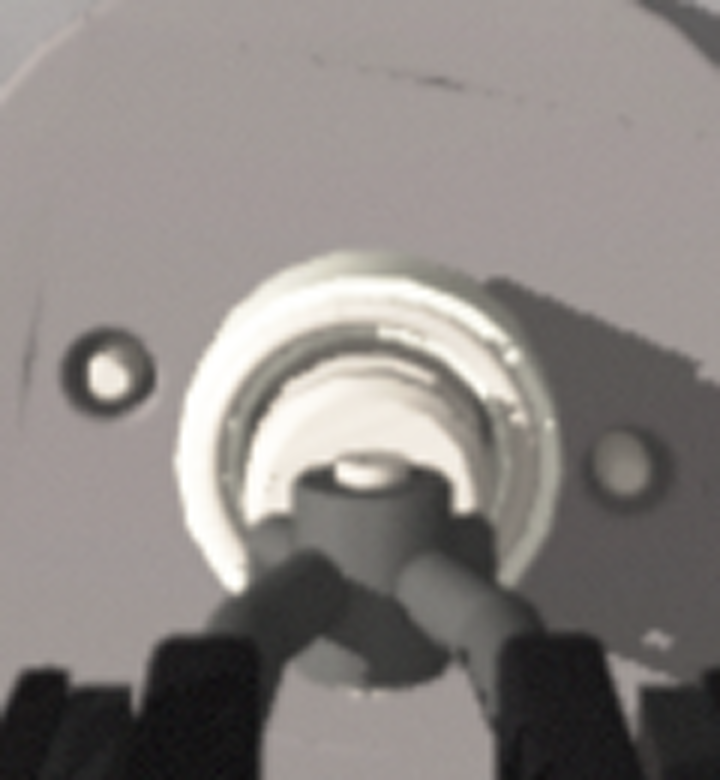

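It's still (joint speeds under 0.002 rad/s) with a press of about 6–7 N. The ring sits concentric on the hub, the pegs are in the holes, and the gouge and mallet are where they were. Handing in.

Run:
```python
from h import *
print(r.close_job()); st()
```

```text
the job is handed in; nothing more can be done
None
the job is handed in; nothing more can be done
```

I handed the job in at about 21 s. The disc is seated on the drive plate and was let go. The pliers are held upright and fully squeezed, with the ring down over the spindle on the disc's hub. No verdict was reported.

- **Disc:** I gripped it by the hub, released it once in place to look at the machine, then gripped it again. It went down over the spindle and both pegs with no contact force. The wrist picture afterwards showed both pegs in the holes and the spindle centred in the bore.
- **Pliers:** I picked the black ones on the wooden stand; the orange and pink look-alikes were left alone. Squeezed at 35 N, the jaws closed to about 40 mm against the 42 mm stop, the difference being pad compression. The ring looked round and level before it met the spindle, and I lowered it until it touched the hub.
- **Last checks:**
  - The arm was still, with a press of about 6 N on the hub and the jaw width at 40.2 mm.
  - The ring looked concentric with the spindle, and the pegs were still in the holes.
  - The gouge and mallet looked unmoved.
- **Disagreements:**
  - The ring touched the hub about 1–1.5 mm higher than my visual estimate predicted. That is within the uncertainty of the estimate, and I trusted the contact force.
  - The picture put the ring up to 1 mm from the spindle sideways where the earlier machine measurement put it almost on the axis. I went with the picture and nudged 0.7 mm.

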